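Put the parts of a dismantled beam path away

ROBOT

A 6-joint arm with a two-finger parallel gripper is mounted at the origin on a cart in front of the work surface, level with it; the furniture and walls round the work are solid. World frame = base frame: x ahead of the robot, y to its left, z up, the work surface at z = 0. Lengths are in mm, angles in rad, forces in N, time in s.
With the tool pointing down it reaches from about 350 to 875 mm from the base axis. Payload 4.2 kg.
Tool frame: the origin (TCP) lies midway between the tips of the shut fingers; the grasp point (between the pads) lies 19 mm behind it; y points along the fingers, x is the direction in which the jaws open and shut, and the axes are right-handed (so a half turn about y gives the same grasp; the last joint's range is limited). The gripper opens to 87 mm and grips with 3 to 60 N. Pads are 19 mm wide; open, the fingers measure 117 mm over their backs; the gripper's body (75 mm by 190 mm) begins 51 mm behind the grasp point.
Start: joints at [-1.021, 0.385, 0.008, 0, -1.194, -0.259], TCP at [179.215, -598.733, 222.55] pointing down, gripper open.
Joint ranges: [-3.14, 3.14], [-1.21, 2.06], [-1.07, 1.41], [-3.16, 2.05], [-2.99, -0.16], [-3.1, 3.1]. Speed limits (rad/s): [2.79, 2.79, 3.14, 3.14, 3.14, 3.14].

INTERFACE

Orientations are given as [roll, pitch, yaw] about the fixed x, y, z axes, in that order (R = Rz(yaw) Ry(pitch) Rx(roll)).
In Python, from plant import sensors, viewer, robot gives the robot as it stands.
- The arm moves only by the tool jog_arm, never from a script. Its argument "motion" is a list of rows, each a list of 7 numbers: the opening, from -1 (shut) to 1 (fully open), so that 0 is half open, then the shift along the tool's x, y, z in cm, then the turn, a rotation vector about the tool's x, y, z in degrees. In form: [[fingers, tx, ty, tz, wx, wy, wz], ...]. A call has 1 to 20 rows; each row shifts and turns the commanded pose from where the row before left it, along the tool's axes as they then stand; what a row does not reach is not made up. A row lasts 1/12 s, in which the tool goes at most 41.7 mm and 7.16 degrees, less where a joint would pass 70% of its speed; a pose out of reach is approached as far as the arm can. A call with a gripper value outside its range is refused whole. The fingers move at their own pace and stop on an object; "force" is the grip in N (left out, the last holds). Time passes only in rows, so rows that do not move let the fingers close. It gives the time, the measured TCP pose, the force and the opening at its end, in the units of the state.
- sensors.get_state(): the state, without advancing time (a new reading comes with each control period).
- viewer.capture(name): name is "side" or "top" or "wrist"; returns a dict with "image" (420x560x3 uint8, red, green, blue), "z_map" (420x560 float32, mm along the optical axis (not along the pixel's ray), 0 where there is no reading), "fovy" (degrees; the focal length in pixels is half the picture's height over the tangent of half this angle, whatever the lens; pixels are square), "cx", "cy" (the principal point, pixels), "eye" and "attitude" of the camera in the world; the wrist camera has in their place "T_tool_cam" (4x4, takes a point from camera to tool coordinates, whose origin is the TCP and whose axes are the tool frame's). Camera axes: x right, y down, z forward; pixel columns grow to the right and rows downward; lengths in mm; the calibration is good to about 2 mm. A picture is of the moment at which its call begins: read the wrist's pose just before it.
- robot.hand_in(): hands the job in, once; it reports no verdict.
The state is a dict: "clock": time; "q": joint angles; "qvel": joint speeds; "joint_torque": joint torques, N m; "position": TCP position; "orientation": TCP orientation; "ft_force": force on the tool from outside, world axes, zero at the start; "torque": the same for the moment, N m; "finger_gap": opening from 0.0 (shut) to 1.0 (fully open).
Only numpy, scipy, OpenCV 4.12 (cv2) and the standard library are available. Lean on these libraries where they do the work, as an engineer would, in place of code of your own. Each camera call takes 0.05 s, during which the arm holds its last target.

TASK

Put away the five parts lying on the green mat, each where its kind belongs: each amber vial upright in the free well of the rack that already holds a vial with the same cap colour, the iris upright in the long pocket of the foam case and the lens mount upright in the short pocket, each standing square to its pocket, and the steel post lying fully seated in the free lane of the orange-toothed post rack, about centred across both rails. Keep the vials upright all the way, and set vials, iris and lens mount down on their floor without dropping them.

Things in the scene. Friction and masses are not known exactly. Their poses are not given: they have to be found in the camera images.
- vial_white: amber glass vial with a white screw cap, standing on the mat: 23 mm diameter, 52 mm tall, the cap (20 mm diameter) its top 12 mm. Origin: centre of its underside, z up.
- vial_black: amber glass vial with a black screw cap, standing on the mat: 23 mm diameter, 52 mm tall, the cap (20 mm diameter) its top 12 mm. Origin: centre of its underside, z up.
- iris: black iris diaphragm standing on the mat: upright ring 45 mm in diameter, 10 mm thick (thin along x, centred on x = 0), its top 46 mm up, on a foot 22 (x) x 26 (y) x 4 mm; a thin lever with a ball stands up at the top to 62 mm. Origin: centre of its underside, z up. Grip it across the 10 mm thickness, fingers either side of the lever.
- lens: black lens mount standing on the mat: a ring 30 mm in diameter, 21 (x) x 36 (y) x 31 mm tall over all. Origin: middle of its overall footprint at the underside, z up. The ring is thin along x: its body to grip spans x = -2 to +11 mm and y = -12 to +18 mm (middle x = 4.5, y = 3 mm); a small silver screw, 7 mm thick, sticks out along -y.
- post: bright steel optical post lying on the mat: 13 mm thick, 75 mm long along its y. Origin: middle of its length, at its underside (its axis is 6.5 mm above); z up.
- white_rack: white plastic vial rack, fixed, 56 (x) x 110 (y) x 26 mm high, with two round wells 36 mm in diameter, 22 mm deep (floor 4 mm above the bench). Origin: centre of its underside. A white-capped vial already stands in the well at y = +27 mm, its top 56 mm above the bench, and stays there; the free well is centred at x = 0, y = -27 mm in the rack's frame.
- blue_rack: blue plastic vial rack, fixed, 56 (x) x 110 (y) x 26 mm high, with two round wells 36 mm in diameter, 22 mm deep (floor 4 mm above the bench). Origin: centre of its underside. A black-capped vial already stands in the well at y = +27 mm, its top 56 mm above the bench, and stays there; the free well is centred at x = 0, y = -27 mm in the rack's frame.
- optics_case: optics case, fixed: aluminium frame 120 (x) x 88 (y) x 17 mm high, filled to 14 mm with rigid blue foam that has two pockets 10 mm deep (floor 4 mm above the bench). Origin: centre of its underside. Long pocket, for the iris: 38 (x) x 62 (y) mm, centre x = -26, y = 0 mm. Short pocket, for the lens mount: 38 (x) x 50 (y) mm, centre x = +27, y = 0 mm.
- post_rack: post rack, fixed: base plate 112 (x) x 80 (y) x 5 mm, two orange toothed rails 8 mm thick at y = -27 and +27 mm. Posts lie along y across both, in lanes at x = -22 (free) and x = +22 mm (a post lies there and stays); a lane's flat seat is 20 mm wide, 16 mm above the bench, between teeth with 45 degree flanks up to 28 mm. Origin: centre of its underside.
- mat: green mat the parts start on, fixed, 190 (x) x 450 (y) x 2 mm; origin: centre of its underside. A hex key, a clamp fork and a brass fibre adapter, at most 10 mm high, also lie on it and are no part of the job. Obstacle: a black enclosure 262 mm high stands at the right rear, beyond a front face that runs from x = 0.61, y = -0.03 to x = 0.51, y = -0.40 m in the world; keep clear of it.
Mind the look-alikes: they are no part of the job. Leave any blue, purple or turquoise look-alike of the vial_white alone.

How it is judged (in metres and radians):
At the end, for the whole second after the job is handed in: Vials upright on the floor of their wells (10 mm); iris and lens mount upright on their pocket floors (14 mm in x, 12 in y, square to 0.5 rad either way round); post level on both rails of its lane (8 mm across, 12 along, 5 in height, 0.25 rad); all at rest, released (x of vial_white in the frame of white_rack between -0.01 and 0.01 m and y of vial_white in the frame of white_rack between -0.037 and -0.017 m and z of vial_white in the frame of white_rack below 0.009 m and angle between each of vial_white, vial_black, iris, lens's own z axis and vertical below 0.2 rad and x of vial_black in the frame of blue_rack between -0.01 and 0.01 m and y of vial_black in the frame of blue_rack between -0.037 and -0.017 m and z of vial_black in the frame of blue_rack below 0.009 m and x of iris in the frame of optics_case between -0.04 and -0.012 m and y of iris in the frame of optics_case between -0.012 and 0.012 m and z of each of iris, lens in the frame of optics_case below 0.009 m and angle between the x axis of each of iris, lens and the x axis of optics_case, either way round below 0.5 rad and x of lens in the frame of optics_case between 0.013 and 0.041 m and y of lens in the frame of optics_case between -0.012 and 0.012 m and x of post in the frame of post_rack between -0.03 and -0.014 m and y of post in the frame of post_rack between -0.012 and 0.012 m and z of post in the frame of post_rack between 0.011 and 0.021 m and angle between post's own y axis and vertical above 1.47 rad and angle between the y axis of post and the y axis of post_rack, either way round below 0.25 rad and linear speed of each of vial_white, vial_black, iris, lens, post below 0.02 m/s); the robot touches nothing.
It fails at once if a vial is tipped over (angle between any of vial_white, vial_black's own z axis and vertical above 0.8 rad).
It fails at once if a vial, the iris or the lens mount is dropped: it falls freely by more than about 25 mm ((linear speed of vial_white above 0.7 m/s and contact force between vial_white and the fingers below 0.01 N) or (linear speed of vial_black above 0.7 m/s and contact force between vial_black and the fingers below 0.01 N) or (linear speed of iris above 0.7 m/s and contact force between iris and the fingers below 0.01 N) or (linear speed of lens above 0.7 m/s and contact force between lens and the fingers below 0.01 N)).
It also fails if it takes over 131 s, if anything falls off the work surface, if the arm or the gripper's body presses on something with over 40 N, if the wrist force passes 120 N, or if a joint passes its speed limit or range.

## Working session

There is one attempt and no reset: what is moved stays moved. The work goes in short steps, Python scripts to look and compute and a tool call to move; the robot and the scene stay as the last step left them, time stands still between calls to the robot, and variables do not carry over. Pictures are saved under pics/ and viewed, and the job is handed in when it is done.

Besides the shell and the picture viewer there is one more tool, called after ">>>" as name(argument=value, ...), one argument or row to a line, values as JSON. jog_arm: Moves the arm, as the interface text tells. Its arguments: {"type":"object","properties":{"motion":{"type":"array"},"force":{"type":"number"}},"required":["motion"]}

```bash
mkdir -p pics; ls; python3 - <<'E'
from plant import sensors, viewer, robot
import cv2
print(sensors.get_state())
for n in ("top","side","wrist"):
    c=viewer.capture(n)
    cv2.imwrite(f"pics/{n}0.png",c["image"][:,:,::-1])
    print(n,{k:v for k,v in c.items() if k not in("image","z_map")})
E
```

```text
pics
{'clock': 0.0, 'q': array([-1.02135726e+00,  3.85565798e-01,  6.59679831e-03, -4.96690472e-04,
       -1.19402341e+00, -2.58595346e-01]), 'qvel': array([ 2.95383551e-04, -9.91241242e-04,  1.04826953e-03, -1.68223416e-03,
       -3.24970758e-05,  1.67375082e-04]), 'joint_torque': array([-7.36611146e-04, -3.90665781e+01,  1.87407857e+01,  4.21998516e+00,
        1.10874287e-02, -2.28088898e-04]), 'position': array([ 179.05572306, -598.15197461,  221.44303007]), 'orientation': array([-1.57068083, -0.00224111,  1.86145667]), 'ft_force': array([ 0.14756757, -0.34225844, -0.49998141]), 'torque': array([ 0.02453692, -0.03712812, -0.05932819]), 'finger_gap': 0.9983953620815867}
top {'fovy': 50.83408833344828, 'cx': 273.1176907375732, 'cy': 204.17842824152547, 'eye': array([ 361.34035447,   52.5075593 , 1458.3118955 ]), 'attitude': array([-3.09675185,  0.01496049, -1.59531354])}
side {'fovy': 56.656730871978695, 'cx': 281.253206590192, 'cy': 202.94056404817493, 'eye': array([-271.27939372,  630.12346269,  439.19315012]), 'attitude': array([-1.97292557, -0.00808889, -2.23336907])}
wrist {'fovy': 64.02026894408645, 'cx': 281.831182141398, 'cy': 210.0092135414709, 'T_tool_cam': array([[ 9.99999424e-01,  1.07174593e-03,  6.46667512e-05,
        -1.25096753e+00],
       [ 2.64406177e-04, -3.04184425e-01,  9.52613125e-01,
        -1.62555084e+02],
       [ 1.04062986e-03, -9.52612559e-01, -3.04184533e-01,
         8.42930464e+01],
       [ 0.00000000e+00,  0.00000000e+00,  0.00000000e+00,
         1.00000000e+00]])}
```

View pics/top0.png

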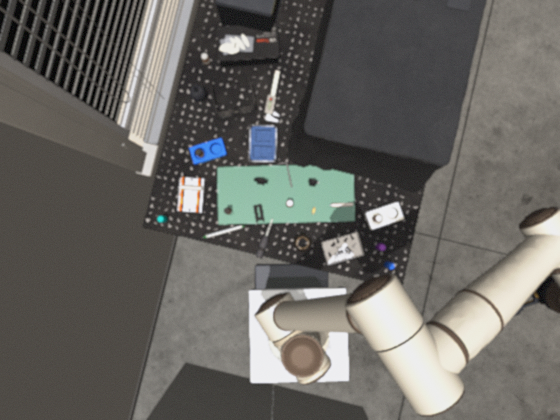

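View pics/side0.png

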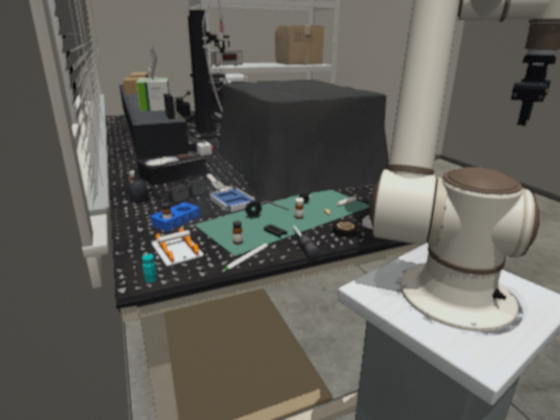

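View pics/wrist0.png

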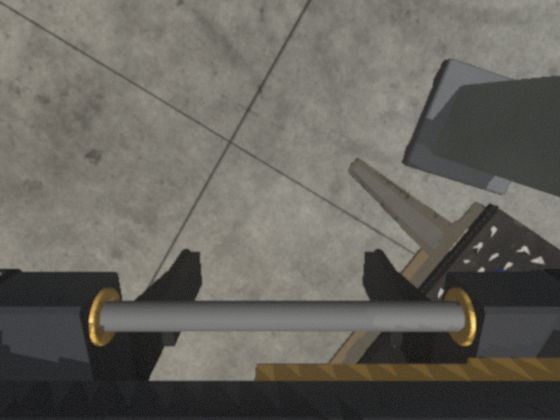

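```bash
cat > h.py <<'E'
import numpy as np, cv2
from scipy.spatial.transform import Rotation as R
from plant import sensors, viewer, robot
def cam(name):
    s=sensors.get_state()
    c=viewer.capture(name)
    if name=="wrist":
        T=np.eye(4); T[:3,:3]=R.from_euler('xyz',s['orientation']).as_matrix(); T[:3,3]=s['position']
        M=T@c['T_tool_cam']
    else:
        M=np.eye(4); M[:3,:3]=R.from_euler('xyz',c['attitude']).as_matrix(); M[:3,3]=c['eye']
    c['M']=M; c['f']=210/np.tan(np.radians(c['fovy']/2)); c['s']=s
    return c
def plane(c,u,v,z):
    d=c['M'][:3,:3]@np.array([(u-c['cx'])/c['f'],(v-c['cy'])/c['f'],1]); e=c['M'][:3,3]
    return e+d*(z-e[2])/d[2]
def pts(c):
    "world xyz of each pixel from z_map"
    v,u=np.mgrid[0:420,0:560]; z=c['z_map']
    P=np.stack([(u-c['cx'])/c['f']*z,(v-c['cy'])/c['f']*z,z],-1)
    return P@c['M'][:3,:3].T+c['M'][:3,3]
def proj(c,p):
    q=c['M'][:3,:3].T@(np.array(p)-c['M'][:3,3]); return q[0]/q[2]*c['f']+c['cx'],q[1]/q[2]*c['f']+c['cy']
def save(c,fn,box=None,k=1):
    im=c['image'][:,:,::-1]
    if box: u0,v0,u1,v1=box; im=im[v0:v1,u0:u1]
    if k!=1: im=cv2.resize(im,None,fx=k,fy=k,interpolation=cv2.INTER_CUBIC)
    cv2.imwrite('pics/'+fn,im)
E
python3 - <<'E'
from h import *
c=cam('top'); save(c,'topa.png',(140,120,300,240),5); save(c,'topb.png',(260,150,420,270),5)
P=pts(c)
for u,v in [(290,203),(229,210),(259,212),(261,181),(313,182),(342,205),(385,215),(208,151),(263,143),(190,195),(220,190),(350,190)]:
    print(u,v,P[v,u].round(0),plane(c,u,v,0).round(0))
s=cam('side'); save(s,'sidea.png',(110,160,310,300),4)
E
```

```text
290 203 [427.  18.  56.] [430.  17.   0.]
229 210 [410. 213.  52.] [412. 219.   0.]
259 212 [403. 120.  -0.] [403. 120.   0.]
261 181 [500. 109.  51.] [505. 111.   0.]
313 182 [495. -59.  29.] [497. -61.   0.]
342 205 [ 418. -153.   10.] [ 419. -154.    0.]
385 215 [ 382. -287.   29.] [ 382. -294.    0.]
208 151 [605. 281.  28.] [610. 285.   0.]
263 143 [630. 101.  11.] [632. 101.   0.]
190 195 [465. 347.   2.] [465. 348.   0.]
220 190 [479. 248.  -1.] [479. 248.   0.]
350 190 [ 468. -182.    1.] [ 468. -182.    0.]
```

View pics/topa.png

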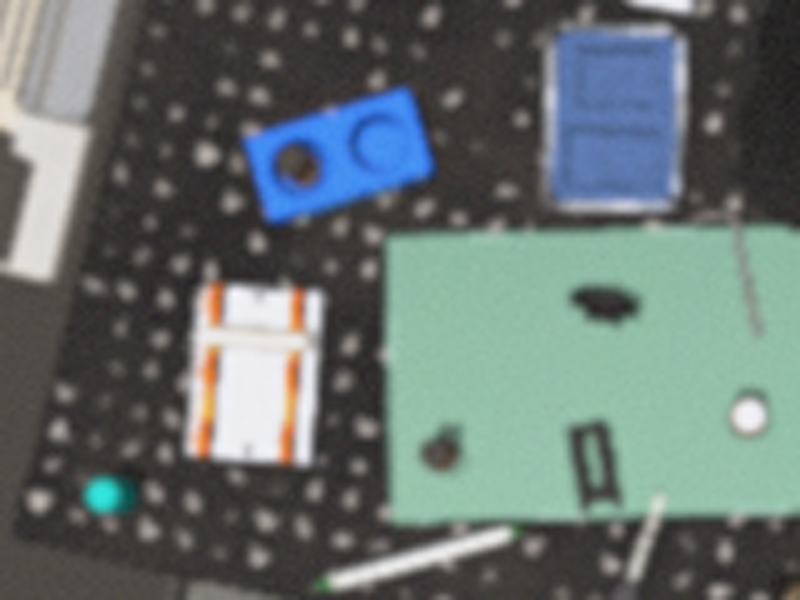

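View pics/topb.png

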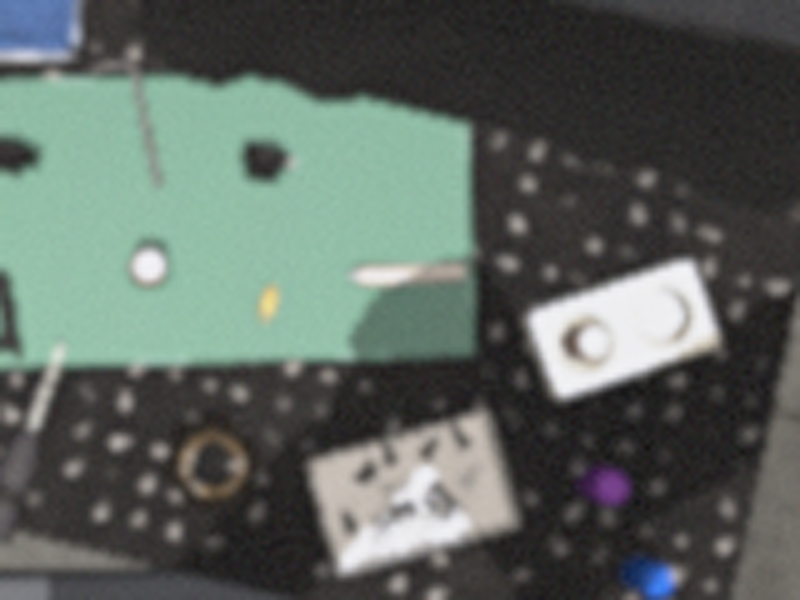

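View pics/sidea.png

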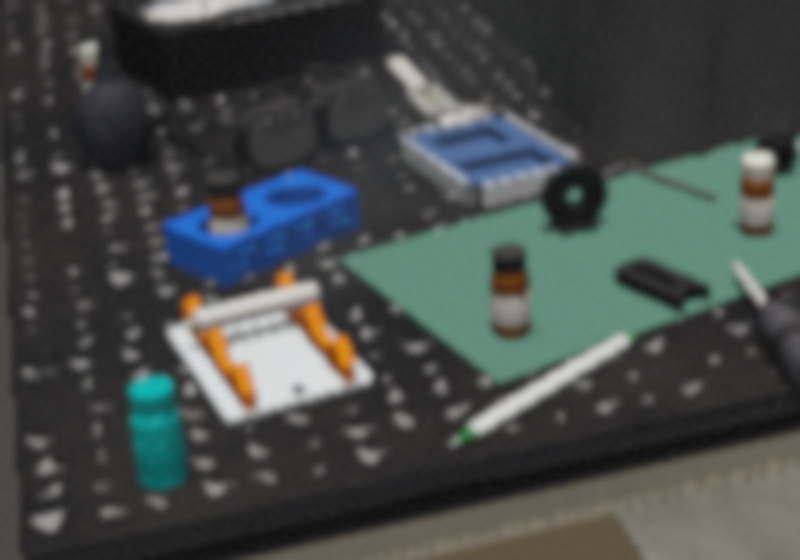

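Candidates in the top view: the white cap at (290,203) is vial_white. Its look-alikes are purple (382,247), blue (390,266) and turquoise (160,219). The black cap at (228,210) is vial_black, and the rack vials at (200,153) and (378,218) stay where they are. The iris is at (261,181), the lens at (313,182) and the post at (342,205). The post's look-alikes are the pens at (222,231) and (267,235) and the racked post at (191,187). I'll move the wrist camera over the mat for closer views.

>>> jog_arm(
  motion=[
    [1, 0, 0, 0, 0, 5.55, 0],
    [1, 0, 0, 0, 0, 5.55, 0],
    [1, 0, 0, 0, 0, 5.55, 0],
    [1, 3.2, 0, -1.86, 0, 0, 0],
    [1, 3.2, 0, -1.86, 0, 0, 0],
    [1, 3.2, 0, -1.86, 0, 0, 0],
    [1, 3.2, 0, -1.86, 0, 0, 0],
    [1, 3.2, 0, -1.86, 0, 0, 0],
    [1, 3.2, 0, -1.86, 0, 0, 0],
    [1, 3.2, 0, -1.86, 0, 0, 0],
    [1, 3.2, 0, -1.86, 0, 0, 0],
    [1, 3.2, 0, -1.86, 0, 0, 0],
    [1, 3.2, 0, -1.86, 0, 0, 0],
    [1, 3.2, 0, -1.86, 0, 0, 0],
    [1, 3.2, 0, -1.86, 0, 0, 0],
    [1, 3.2, 0, -1.86, 0, 0, 0],
    [1, 3.2, 0, -1.86, 0, 0, 0],
    [1, 0, 0, 0, 0, 0, 0],
    [1, 0, 0, 0, 0, 0, 0],
  ],
)

```text
clock: 1.83
position: [440.2, -149.1, 222.5]
orientation: [-1.571, -0.0, 1.575]
ft_force: [-0.5, -0.0, -0.2]
finger_gap: 0.999
```

```bash
python3 - <<'E'
from h import *
import pickle
c=cam('wrist'); save(c,'w1.png',None,1.4); pickle.dump(c,open('w1.pkl','wb'))
s=c['s']; print(s['position'],s['orientation'],s['q'],s['clock'])
E
```

```text
[ 440.23718615 -149.10823909  222.49774872] [-1.57065629e+00 -6.38481148e-05  1.57478099e+00] [ 2.43426921e-02  1.09184406e-01 -3.66510014e-01 -7.50087295e-05
 -1.09524062e+00 -1.59112000e+00] 1.8333
```

View pics/w1.png

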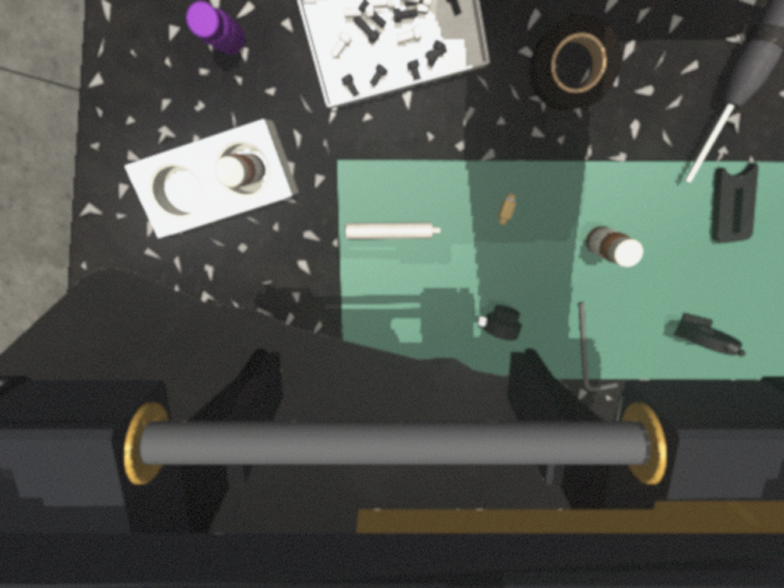

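>>> jog_arm(
  motion=[
    [1, 3.3, 0, -1.7, 0, 0, 0],
    [1, 3.3, 0, -1.7, 0, 0, 0],
    [1, 3.3, 0, -1.7, 0, 0, 0],
    [1, 3.3, 0, -1.7, 0, 0, 0],
    [1, 3.3, 0, -1.7, 0, 0, 0],
    [1, 3.3, 0, -1.7, 0, 0, 0],
    [1, 3.3, 0, -1.7, 0, 0, 0],
    [1, 3.3, 0, -1.7, 0, 0, 0],
    [1, 3.3, 0, -1.7, 0, 0, 0],
    [1, 3.3, 0, -1.7, 0, 0, 0],
    [1, 0, 0, 0, 0, 0, 0],
    [1, 0, 0, 0, 0, 0, 0],
  ],
)

```text
clock: 2.88
position: [609.8, 179.2, 221.2]
orientation: [-1.569, 0.001, 1.571]
ft_force: [1.6, -0.1, -0.1]
finger_gap: 1.002
```

```bash
python3 - <<'E'
from h import *
import pickle
c=cam('wrist'); save(c,'w2.png',None,1.4); pickle.dump(c,open('w2.pkl','wb'))
s=c['s']; print(s['position'],s['orientation'],s['q'],s['clock'])
E
```

```text
[609.79983811 179.17955067 221.2237194 ] [-1.56882443e+00  9.76196777e-04  1.57081620e+00] [ 5.39853405e-01  4.04755265e-01  3.57394058e-02 -1.88724203e-04
 -1.20397372e+00 -2.11056295e+00] 2.8833
```

View pics/w2.png

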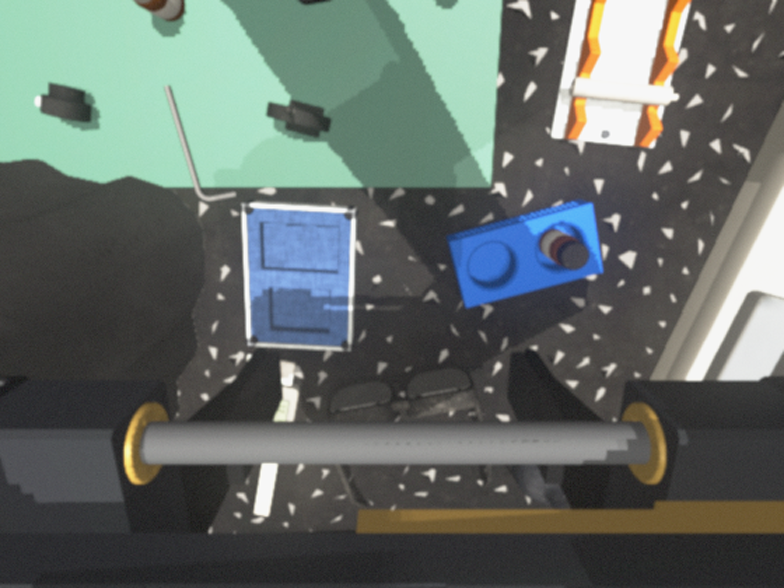

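```bash
cat > seg.py <<'E'
from h import *
import pickle
def rect(P,m,name):
    q=P[m][:,:2].astype(np.float32)
    (cx,cy),(w,h),a=cv2.minAreaRect(q)
    print(name,len(q),'c',round(cx,1),round(cy,1),'wh',round(w,1),round(h,1),'ang',round(a,2),'z',np.percentile(P[m][:,2],[2,50,98]).round(1))
def box(P,x0,x1,y0,y1,z0,z1): return (P[...,0]>x0)&(P[...,0]<x1)&(P[...,1]>y0)&(P[...,1]<y1)&(P[...,2]>z0)&(P[...,2]<z1)
E
python3 - <<'E'
from seg import *
c1=pickle.load(open('w1.pkl','rb'));c2=pickle.load(open('w2.pkl','rb'))
P1=pts(c1);P2=pts(c2)
np.set_printoptions(suppress=True)
print('bench z', P1[10:60,100:120,2].mean(), P2[150,190:230,2].mean() )
rect(P2,box(P2,530,720,30,190,9,30),'case')
rect(P2,box(P2,500,720,200,360,20,30),'blue')
rect(P2,box(P2,500,720,200,380,48,70),'bluevial')
rect(P2,box(P2,380,560,280,420,3,40),'postrack')
rect(P1,box(P1,300,460,-380,-220,20,32),'white')
rect(P1,box(P1,300,460,-380,-220,48,70),'whitevial')
rect(P1,box(P1,380,460,-200,-100,6,30),'post')
rect(P1,box(P1,400,470,-20,60,44,70),'vw')
rect(P1,box(P1,460,530,-90,-20,10,50),'lens1')
rect(P2,box(P2,460,530,-90,-20,10,50),'lens2')
rect(P1,box(P1,460,530,70,150,10,70),'iris1')
rect(P2,box(P2,460,530,70,150,10,70),'iris2')
c=cam('top');P=pts(c)
rect(P,box(P,380,450,180,240,40,70),'vb top')
rect(P,box(P,400,460,-20,60,40,70),'vw top')
E
```

```text
bench z 4.068058648956839 15.878551085033829
case 5058 c 631.1 99.8 wh 89.1 121.5 ang 86.72 z [10.8 14.7 18.4]
blue 3822 c 609.3 279.5 wh 104.3 252.1 ang 47.29 z [21.  26.3 28.1]
bluevial 369 c 602.0 305.4 wh 20.0 19.5 ang 32.87 z [49.3 56.5 58. ]
postrack 8113 c 483.1 335.7 wh 118.9 130.9 ang 12.09 z [ 3.9  6.4 29.4]
white 4067 c 383.4 -289.5 wh 57.0 111.8 ang 16.8 z [22.  26.5 28.3]
whitevial 415 c 374.8 -263.0 wh 20.0 19.4 ang 89.86 z [49.5 56.5 58.1]
post 702 c 422.7 -152.4 wh 12.2 74.0 ang 0.41 z [ 9.8 14.2 16.4]
vw 399 c 430.3 16.8 wh 20.0 20.0 ang 35.33 z [45.1 54.2 55.8]
lens1 555 c 496.1 -63.0 wh 35.3 21.7 ang 75.63 z [12.8 28.  34. ]
lens2 779 c 496.6 -61.7 wh 36.1 21.4 ang 75.07 z [14.1 28.5 34.3]
iris1 637 c 507.0 108.3 wh 44.9 10.6 ang 76.98 z [13.4 39.3 63.6]
iris2 514 c 507.8 109.5 wh 43.9 10.0 ang 76.27 z [29.7 45.4 64.5]
vb top 34 c 408.4 219.4 wh 18.7 16.0 ang 88.85 z [44.1 53.9 61. ]
vw top 34 c 427.1 19.1 wh 18.5 18.4 ang 61.41 z [43.2 52.9 59.7]
```

```bash
cat >> seg.py <<'E'
def comp(m,minpix=50):
    n,l,st,_=cv2.connectedComponentsWithStats(m.astype(np.uint8)); 
    return l==(1+np.argmax(st[1:,4]))
E
python3 - <<'E'
from seg import *
c1=pickle.load(open('w1.pkl','rb'));c2=pickle.load(open('w2.pkl','rb'))
P1=pts(c1);P2=pts(c2)
rect(P2,comp(box(P2,500,720,200,360,20,30)),'blue')
rect(P2,comp(box(P2,400,560,270,420,4.5,40)),'postrack')
rect(P2,comp(box(P2,400,560,270,420,22.5,40)),'post in rack')
hsv=cv2.cvtColor(c2['image'],cv2.COLOR_RGB2HSV)
og=(hsv[...,0]>5)&(hsv[...,0]<22)&(hsv[...,1]>150)&(hsv[...,2]>120)
rect(P2,og&box(P2,400,560,270,420,4.5,40),'orange')
q=P2[og&box(P2,400,560,270,420,4.5,40)]; print('orange yrange',q.min(0),q.max(0))
# case pockets: in case-aligned coords
C=np.array([631.1,99.8]); a=np.radians(86.72-90)
L=(P2[...,:2]-C)@np.array([[np.cos(a),-np.sin(a)],[np.sin(a),np.cos(a)]])
H=np.full((34,24),np.nan)
for i in range(34):
    for j in range(24):
        m=(abs(L[...,0]-(-66+4*i))<2)&(abs(L[...,1]-(-46+4*j))<2)
        if m.any(): H[i,j]=np.median(P2[...,2][m])
print('rows: local x -66..66, cols y -46..46')
for i in range(34): print(-66+4*i,' '.join('%3d'%h if h==h else '  .' for h in H[i]))
E
```

```text
blue 3472 c 609.0 279.9 wh 57.6 110.4 ang 15.8 z [21.9 26.4 27.9]
postrack 7549 c 475.5 340.7 wh 80.4 98.5 ang 84.48 z [ 4.6  6.6 29.4]
post in rack 1001 c 490.6 339.2 wh 75.3 12.7 ang 84.42 z [23.7 28.1 30.3]
orange 1141 c 476.0 340.8 wh 62.3 96.9 ang 84.85 z [11.6 20.4 28.2]
orange yrange [429.84429951 305.77770463   9.11044187] [526.55460999 375.07568592  29.43104916]
rows: local x -66..66, cols y -46..46
-66   0   0   0   1   0   0   0   0   0   0   0   0   0   0   0   0   0   0   0   0   0   0   0   0
-62   0   0   0   0   0   0   0   0   0   0   0   0   0   0   0   1 307 306 307   0   0   0   0   0
-58   0  17  17  16  16  15  15  15  16  18 295 298 302 305 310 310 310 311 308 301  17 305 305 305
-54  17  17  17  14  14  14  14  14  14  14  15  14  14 315 315 315 315 315 312 307 308 308 308 308
-50   .  16  14  14  14  14  14  14  14  14  14  14  14 315 315 315 315 315 315 326 328 328 328 328
-46   .  16  14  14  14  14  14  14  14  14  14  14  14 315 315 315 325 327 325 328 329 328 328 328
-42   .  16  14  14   6   4   4   4   4   4   4   4   5 315 315 315 315 315 311 308  14 
[... 1990 characters left out ...]
 14   0
42   .  16  14  14  14  11   4   4   4   4   3   4   4   4   4   4   4   4  14  15  14  14  15   0
46  16  17  14  14  14  12   8   7   8   8   7  10   8   8   9   8   8  10  14  14  14  14  16   0
50   .  17  14  14  14  14  13  14  14  14  14  14  14  14  14  14  14  14  14  14  14  14  16   0
54  16  17  17  14  14  14  13  14  14  14  14  14  14  14  14  14  14  14  14  14  15  18  17   1
58  16  17  17  16  16  16  15  16  16  16  16  17  15  16  16  15  17  15  15  16  17  17  17   0
62   .  16  16  15  15   .   .  17   .   .   .   .  17  16   .   .   .   .  16  16   .  16  18   0
66   .   .   .   .   .   0   .   .   .   1   .   1   .   .   2   .   0   .   .   .   .   .   0   0
```

```bash
python3 - <<'E'
from seg import *
c1=pickle.load(open('w1.pkl','rb'));c2=pickle.load(open('w2.pkl','rb'))
P1=pts(c1);P2=pts(c2)
v,u=np.mgrid[0:420,0:560]; z=c2['z_map']
Q=np.stack([(u-c2['cx'])/c2['f']*z,(v-c2['cy'])/c2['f']*z,z],-1)@c2['T_tool_cam'][:3,:3].T+c2['T_tool_cam'][:3,3]
for r in range(250,420,10): 
    print(r,[tuple(int(x) for x in Q[r,k]) for k in (2,60,140,200,280,370,420,500,557)])
for z0 in (40,100,150,200):
    m=box(P1,400,800,-400,20,z0,z0+30); q=P1[m]
    for y in range(-300,20,40):
        k=abs(q[:,1]-y)<5
        if k.any(): print(z0,y,q[k][:,0].min().round(0))
# lens structure in lens frame
a=np.radians(-14.8); o=np.array([496.4,-62.4])
for P in (P1,P2):
    m=box(P,460,530,-90,-20,4,50); L=(P[m][:,:2]-o)@np.array([[np.cos(a),-np.sin(a)],[np.sin(a),np.cos(a)]])
    for x in range(-12,13,3): 
        k=abs(L[:,0]-x)<1.5
        if k.any(): print(x,k.sum(),'y',L[k][:,1].min().round(0),L[k][:,1].max().round(0),'z',P[m][k][:,2].min().round(0),P[m][k][:,2].max().round(0))
E
```

```text
250 [(-194, 50, -13), (-190, 99, -35), (-176, 217, -89), (-102, 220, -90), (-3, 221, -91), (108, 219, -90), (170, 220, -90), (249, 191, -77), (274, 145, -56)]
260 [(-195, 49, -20), (-193, 101, -45), (-179, 221, -105), (-102, 216, -102), (-3, 219, -104), (42, -10, 9), (172, 220, -104), (251, 191, -89), (274, 142, -65)]
270 [(-84, -72, 36), (-192, 98, -53), (-181, 220, -118), (-44, -1, -1), (-3, 220, -118), (42, -13, 5), (174, 220, -117), (254, 190, -102), (80, -73, 36)]
280 [(-80, -77, 35), (-62, -80, 37), (-183, 220, -133), (-44, -2, -6), (-3, 201, -122), (42, -15, 0), (175, 219, -131), (58, -80, 37), (74, -80, 37)]
290 [(-74, -85, 37), (-59, -84, 37), (-185, 220, -147), (-104, 210, -141), (-3, 180, -123), (42, -15, -4), (177, 220, -147), (55, -86, 37), (71, -84, 36)]
300 [(-70, -90, 37), (-56, -89, 36), (-56, -47, 10), (-105, 209, -155), (-3, 179, -135), (42, -18, -8), (53, -47, 10), (52, -90, 37), (67, -89, 37)]
310 [(-67, -93, 37), (-54, -93, 36), (-38, -86, 31), (-22, -86, 32), (-1, -87, 32), (22, -86, 31), (35, -86, 32), (50, -93, 36), (64, -93, 36)]
320 [(-67, -95, 35), (-54, -
[... 1549 characters left out ...]
3.0
40 -60 564.0
100 -300 507.0
100 -220 536.0
100 -180 553.0
100 -140 561.0
100 -100 569.0
100 -60 574.0
150 -220 543.0
150 -180 554.0
150 -140 569.0
200 -100 429.0
-12 68 y -31.0 31.0 z 4.0 29.0
-9 63 y -21.0 35.0 z 4.0 31.0
-6 50 y -8.0 25.0 z 4.0 30.0
-3 90 y -25.0 16.0 z 4.0 34.0
0 81 y -16.0 17.0 z 4.0 34.0
3 85 y -18.0 33.0 z 4.0 35.0
6 78 y -18.0 44.0 z 4.0 35.0
9 59 y -16.0 16.0 z 14.0 34.0
12 4 y -16.0 5.0 z 4.0 32.0
-12 19 y -29.0 38.0 z 4.0 23.0
-9 106 y -8.0 38.0 z 4.0 30.0
-6 95 y -22.0 36.0 z 4.0 31.0
-3 108 y -22.0 33.0 z 4.0 32.0
0 126 y -8.0 37.0 z 4.0 35.0
3 137 y -17.0 38.0 z 4.0 35.0
6 123 y -17.0 25.0 z 4.0 35.0
9 118 y -16.0 35.0 z 4.0 34.0
12 11 y -5.0 37.0 z 4.0 32.0
```

>>> jog_arm(
  motion=[
    [1, 0, 0, 0, 0, -6.97, 0],
    [1, 0, 0, 0, 0, -6.97, 0],
    [1, 0, 0, 0, 0, -6.97, 0],
    [1, 0, 0, 0, 0, -6.97, 0],
    [1, 0, 0, 0, 0, -6.97, 0],
    [1, 0, 0, 0, 0, -6.97, 0],
    [1, 0, 0, 0, 0, -6.97, 0],
    [1, 0, 0, 0, 0, -6.97, 0],
    [1, 0, 0, 0, 0, -6.97, 0],
    [1, 0, 0, 0, 0, -6.97, 0],
    [1, 0, 0, 0, 0, -6.97, 0],
    [1, 1.67, 1.5, 1.84, 0, 0, 0],
    [1, 1.67, 1.5, 1.84, 0, 0, 0],
    [1, 1.67, 1.5, 1.84, 0, 0, 0],
    [1, 1.67, 1.5, 1.84, 0, 0, 0],
    [1, 1.67, 1.5, 1.84, 0, 0, 0],
    [1, 0, 0, 0, 0, 0, 0],
    [1, 0, 0, 0, 0, 0, 0],
  ],
)

```text
clock: 4.48
position: [505.3, 106.4, 147.7]
orientation: [-1.57, -0.001, 2.907]
ft_force: [-0.0, 0.7, -0.1]
finger_gap: 1.0
```

```bash
cat >> seg.py <<'E'
def go(x,y,z,yaw,s=None,pos=None,psi0=None):
    "deltas from the measured pose; turn first, then shift"
    if pos is None:
        s=s or sensors.get_state(); pos=s['position']; psi0=np.degrees(s['orientation'][2])
    d=np.array([x,y,z])-pos; dw=(yaw-psi0+180)%360-180; p=np.radians(yaw)
    t=np.array([d[0]*np.cos(p)+d[1]*np.sin(p),-d[2],-d[0]*np.sin(p)+d[1]*np.cos(p)])/10
    n=int(np.ceil(max(np.linalg.norm(t)/3.5,.01))); print('pos',np.round(pos,1),'yaw',round(psi0,2),'wy',round(-dw,2),'rows',int(np.ceil(abs(dw)/7)),'| shift',t.round(2),'rows',n,(t/n).round(3))
E
python3 - <<'E'
from seg import *
c=cam('wrist'); save(c,'w3.png',None,1.4); pickle.dump(c,open('w3.pkl','wb'))
print(c['s']['clock'],c['s']['orientation'],c['s']['q'])
P=pts(c)
rect(P,comp(box(P,460,550,70,150,10,70)),'iris3'); rect(P,comp(box(P,460,550,70,150,30,70)),'iris3hi')
rect(P,comp(box(P,460,530,-90,-20,10,50)),'lens3')
rect(P,box(P,400,470,-20,60,44,70),'vw')
go(507.4,108.9,24,166.6)
E
```

```text
4.4833 [-1.56982229e+00 -7.80753034e-04  2.90676529e+00] [ 5.22371111e-01  2.72446123e-01 -3.63443400e-01  2.13103200e-04
 -9.36143294e-01 -7.57324553e-01]
iris3 610 c 507.0 108.0 wh 42.4 9.9 ang 76.55 z [27.2 45.2 64.2]
iris3hi 583 c 507.0 108.3 wh 41.7 9.9 ang 76.48 z [32.  45.5 64.2]
lens3 488 c 498.8 -49.8 wh 11.0 23.2 ang 88.79 z [12.2 26.4 32.2]
vw 722 c 430.8 17.8 wh 20.1 19.6 ang 75.95 z [46.7 54.6 56.2]
pos [507.1 107.6 148.6] yaw 166.59 wy -0.01 rows 1 | shift [-0.   12.46 -0.13] rows 4 [-1.000e-03  3.115e+00 -3.300e-02]
```

View pics/w3.png

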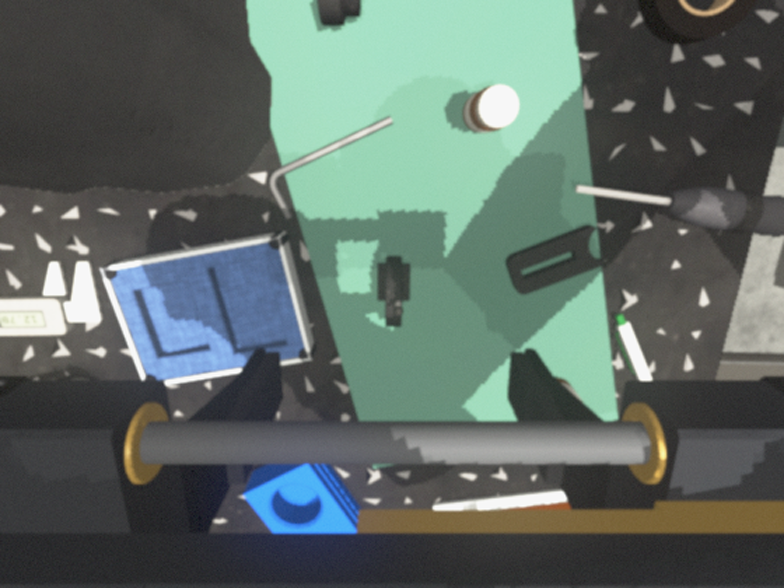

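The iris at (393,290) lies centred between the fingers. I'll go straight down and grip it.

>>> jog_arm(
  motion=[
    [1, 0, 2.5, 0, 0, 0, 0],
    [1, 0, 2.5, 0, 0, 0, 0],
    [1, 0, 2.5, 0, 0, 0, 0],
    [1, 0, 2.5, 0, 0, 0, 0],
    [1, 0, 2.4, 0, 0, 0, 0],
    [1, 0, 0, 0, 0, 0, 0],
    [-1, 0, 0, 0, 0, 0, 0],
    [-1, 0, 0, 0, 0, 0, 0],
    [-1, 0, 0, 0, 0, 0, 0],
    [-1, 0, 0, 0, 0, 0, 0],
    [-1, 0, 0, 0, 0, 0, 0],
    [-1, 0, 0, 0, 0, 0, 0],
    [-1, 0, 0, 0, 0, 0, 0],
    [-1, 0, 0, 0, 0, 0, 0],
  ],
  force=15,
)

```text
clock: 5.7
position: [507.1, 109.1, 23.8]
orientation: [-1.571, 0.0, 2.909]
ft_force: [-0.1, 0.4, -0.1]
finger_gap: 0.476
```

>>> jog_arm(
  motion=[
    [-1, 0, 0, 0, 0, 0, 0],
    [-1, 0, 0, 0, 0, 0, 0],
    [-1, 0, 0, 0, 0, 0, 0],
    [-1, 0, 0, 0, 0, 0, 0],
    [-1, 0, 0, 0, 0, 0, 0],
    [-1, 0, 0, 0, 0, 0, 0],
    [-1, 0, 0, 0, 0, 0, 0],
    [-1, 0, 0, 0, 0, 0, 0],
    [-1, 0, 0, 0, 0, 0, 0],
  ],
)

```text
clock: 6.45
position: [506.9, 109.0, 23.5]
orientation: [-1.571, -0.0, 2.909]
ft_force: [-0.1, -1.3, -0.4]
finger_gap: 0.114
```

```bash
python3 - <<'E'
from seg import *
s=sensors.get_state(); print(s['finger_gap'],s['clock'])
go(605.1,101.3,90,176.7)
E
```

```text
0.1138846835212125 6.45
pos [506.9 109.   23.5] yaw 166.68 wy -10.02 rows 2 | shift [-9.84 -6.65  0.21] rows 4 [-2.461 -1.663  0.052]
```

>>> jog_arm(
  motion=[
    [-1, 0, -0.8, 0, 0, 0, 0],
    [-1, 0, -1.8, 0, 0, 0, 0],
    [-1, 0, -2.0, 0, 0, 0, 0],
    [-1, 0, -2.0, 0, 0, 0, 0],
    [-1, 0, 0, 0, 0, -5, 0],
    [-1, 0, 0, 0, 0, -5, 0],
    [-1, -1.64, 0, 0.03, 0, 0, 0],
    [-1, -1.64, 0, 0.03, 0, 0, 0],
    [-1, -1.64, 0, 0.03, 0, 0, 0],
    [-1, -1.64, 0, 0.03, 0, 0, 0],
    [-1, -1.64, 0, 0.03, 0, 0, 0],
    [-1, -1.64, 0, 0.03, 0, 0, 0],
    [-1, 0, 0, 0, 0, 0, 0],
    [-1, 0, 0, 0, 0, 0, 0],
    [-1, 0, 0, 0, 0, 0, 0],
  ],
)

```text
clock: 7.7
position: [604.3, 101.4, 89.5]
orientation: [-1.571, -0.001, 3.083]
ft_force: [-0.6, -0.1, -0.4]
finger_gap: 0.112
```

```bash
python3 - <<'E'
from seg import *
c=cam('wrist'); save(c,'w4.png',None,1.4); s=c['s']; print(s['finger_gap'],s['clock'],s['position'],np.degrees(s['orientation']))
P=pts(c); rect(P,comp(box(P,530,760,30,190,9,22)),'case')
go(605.1,101.3,26.5,176.7)
E
```

```text
0.11187825594068064 7.7 [604.2692122  101.36445964  89.51279536] [-8.99892058e+01 -6.20877673e-02  1.76659619e+02]
case 10004 c 630.8 98.2 wh 86.4 121.6 ang 86.76 z [10.5 14.6 18.1]
pos [604.2 101.5  89.7] yaw 176.68 wy -0.02 rows 1 | shift [-0.09  6.32  0.01] rows 2 [-0.047  3.158  0.006]
```

View pics/w4.png

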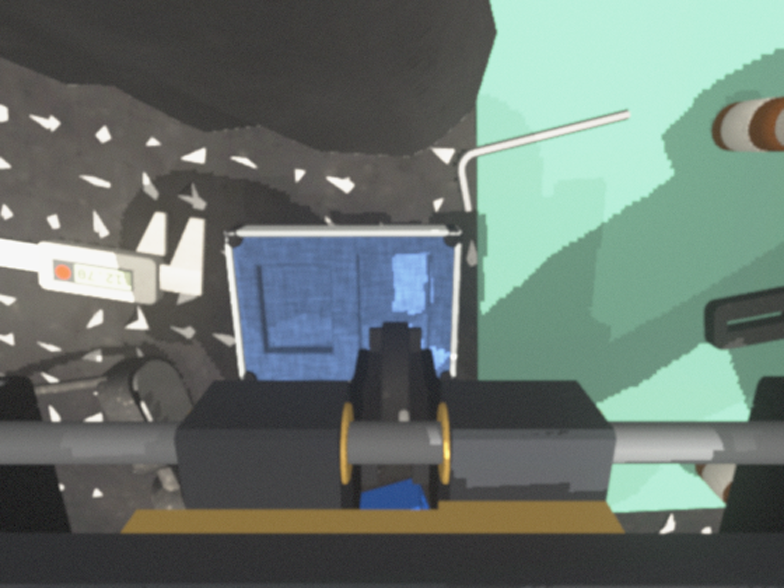

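The iris hangs upright over the long pocket. I'll lower it slowly and release with a small opening.

>>> jog_arm(
  motion=[
    [-1, -0.08, 2.0, 0, 0, 0, 0],
    [-1, 0, 2.0, 0, 0, 0, 0],
    [-1, 0, 1.2, 0, 0, 0, 0],
    [-1, 0, 0.4, 0, 0, 0, 0],
    [-1, 0, 0.3, 0, 0, 0, 0],
    [-1, 0, 0.2, 0, 0, 0, 0],
    [-1, 0, 0.2, 0, 0, 0, 0],
    [-1, 0, 0, 0, 0, 0, 0],
    [-1, 0, 0, 0, 0, 0, 0],
  ],
)

```text
clock: 8.5
position: [606.3, 101.7, 27.2]
orientation: [-1.571, 0.001, 3.084]
ft_force: [-0.2, -1.2, -1.1]
finger_gap: 0.112
```

>>> jog_arm(
  motion=[
    [-1, 0, 0.1, 0, 0, 0, 0],
    [-1, 0, 0, 0, 0, 0, 0],
  ],
)

```text
clock: 8.67
position: [606.1, 101.6, 25.8]
orientation: [-1.571, 0.0, 3.084]
ft_force: [0.3, 0.4, -0.4]
finger_gap: 0.112
```

```bash
python3 - <<'E'
from h import *
s=sensors.get_state(); print(s['position'],s['ft_force'])
E
```

```text
[606.06911858 101.56024399  25.82628562] [ 0.27189279  0.41784862 -0.41773033]
```

>>> jog_arm(
  motion=[
    [-1, 0, 0.05, 0, 0, 0, 0],
    [-0.3, 0, 0, 0, 0, 0, 0],
    [-0.3, 0, 0, 0, 0, 0, 0],
    [-0.3, 0, 0, 0, 0, 0, 0],
    [-0.3, 0, 0, 0, 0, 0, 0],
    [-0.3, 0, -0.5, 0, 0, 0, 0],
    [-0.3, 0, -2, 0, 0, 0, 0],
    [-0.3, 0, -3, 0, 0, 0, 0],
    [-0.3, 0, -3, 0, 0, 0, 0],
    [1, 0, -1.5, 0, 0, 0, 0],
    [1, 0, 0, 0, 0, 0, 0],
    [1, 0, 0, 0, 0, 0, 0],
  ],
)

```text
clock: 9.67
position: [606.3, 101.8, 126.4]
orientation: [-1.572, 0.002, 3.084]
ft_force: [-0.3, 0.4, 0.6]
finger_gap: 0.499
```

```bash
python3 - <<'E'
from seg import *
c=cam('wrist'); save(c,'w5.png',None,1.4); s=c['s']; print(s['finger_gap'],s['clock'])
P=pts(c); rect(P,comp(box(P,560,640,60,140,20,75)),'iris'); rect(P,comp(box(P,560,640,60,140,30,75)),'iris')
go(505,0,160,165.2)
E
```

```text
0.4993633546749105 9.6667
iris 725 c 606.5 101.1 wh 43.3 9.9 ang 86.76 z [28.1 47.  66.3]
iris 698 c 606.5 101.1 wh 43.2 9.8 ang 86.6 z [32.1 47.2 66.3]
pos [605.4 101.5 124.9] yaw 176.66 wy 11.46 rows 2 | shift [ 7.12 -3.51 12.38] rows 5 [ 1.424 -0.702  2.475]
```

View pics/w5.png

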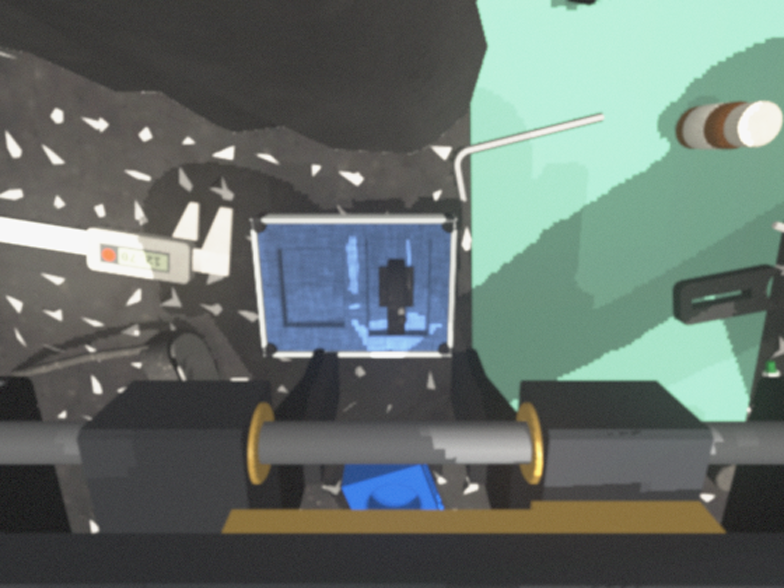

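>>> jog_arm(
  motion=[
    [1, 0, 0, 0, 0, 5.73, 0],
    [1, 0, 0, 0, 0, 5.73, 0],
    [1, 2.73, -0.7, 0.72, 0, 0, 0],
    [1, 2.73, -0.7, 0.72, 0, 0, 0],
    [1, 2.73, -0.7, 0.72, 0, 0, 0],
    [1, 2.73, -0.7, 0.72, 0, 0, 0],
    [1, 2.73, -0.7, 0.72, 0, 0, 0],
    [1, -0.77, 0, 2.9, 0, 0, 0],
    [1, -0.77, 0, 2.9, 0, 0, 0],
    [1, -0.77, 0, 2.9, 0, 0, 0],
    [1, -0.77, 0, 2.9, 0, 0, 0],
    [1, -0.77, 0, 2.9, 0, 0, 0],
    [1, 0, 0, 0, 0, 0, 0],
    [1, 0, 0, 0, 0, 0, 0],
  ],
)

```text
clock: 10.88
position: [463.9, -49.8, 158.7]
orientation: [-1.57, -0.003, 2.88]
ft_force: [-0.6, -0.2, -1.2]
finger_gap: 1.004
```

```bash
python3 - <<'E'
from seg import *
c=cam('wrist'); save(c,'w6.png',None,1.4); s=c['s']; print(s['finger_gap'],s['clock'])
P=pts(c)
for z0 in (6,12,20,26): rect(P,comp(box(P,460,540,-100,-25,z0,50)),'lens%d'%z0)
rect(P,box(P,400,470,-20,60,44,70),'vw')
for z0 in (40,70,100,150):
    q=P[box(P,500,800,-300,20,z0,z0+25)]
    print(z0,[(y,q[abs(q[:,1]-y)<6][:,0].min().round(0)) for y in range(-160,20,20) if (abs(q[:,1]-y)<6).any()])
go(468,-60,160,165.2)
u,v=proj(c,[496,-62,20]); u,v=int(u),int(v); print(u,v)
save(c,'w6b.png',(max(0,u-50),max(0,v-40),u+50,v+40),6)
E
```

```text
1.0038808907188392 10.8833
lens6 770 c 496.2 -62.1 wh 35.3 21.3 ang 76.11 z [15.5 28.6 34.1]
lens12 764 c 496.2 -62.1 wh 35.3 21.3 ang 76.11 z [16.8 28.7 34.1]
lens20 714 c 496.2 -62.1 wh 35.2 21.3 ang 76.1 z [20.9 29.1 34.1]
lens26 544 c 496.8 -59.4 wh 26.7 21.2 ang 75.48 z [26.3 30.4 34.2]
vw 469 c 430.6 17.2 wh 19.7 19.9 ang 40.39 z [45.1 54.3 55.8]
40 [(-160, np.float64(539.0)), (-140, np.float64(543.0)), (-120, np.float64(543.0)), (-100, np.float64(550.0)), (-80, np.float64(559.0)), (-60, np.float64(563.0)), (-40, np.float64(560.0))]
70 [(-160, np.float64(546.0)), (-140, np.float64(547.0)), (-120, np.float64(551.0)), (-100, np.float64(561.0)), (-80, np.float64(565.0)), (-60, np.float64(569.0)), (-40, np.float64(567.0))]
100 [(-160, np.float64(550.0)), (-140, np.float64(553.0)), (-120, np.float64(562.0)), (-100, np.float64(566.0)), (-80, np.float64(571.0)), (-60, np.float64(573.0)), (-40, np.float64(575.0))]
150 [(-160, np.float64(560.0)), (-140, np.float64(567.0)), (-120, np.float64(572.0)), (-100, np.float64(576.0)), (-80, np.float64(508.0)), (-60, np.float64(505.0))]
pos [464.2 -49.  158.9] yaw 165.13 wy -0.07 rows 1 | shift [-0.64 -0.11  0.97] rows 1 [-0.644 -0.108  0.966]
245 195
```

View pics/w6b.png

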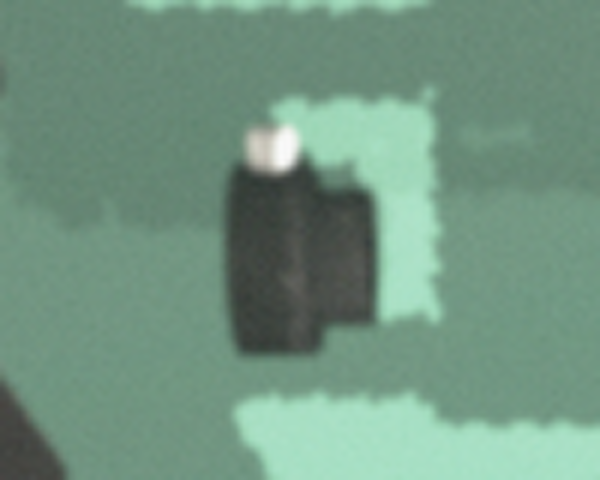

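View pics/w6.png

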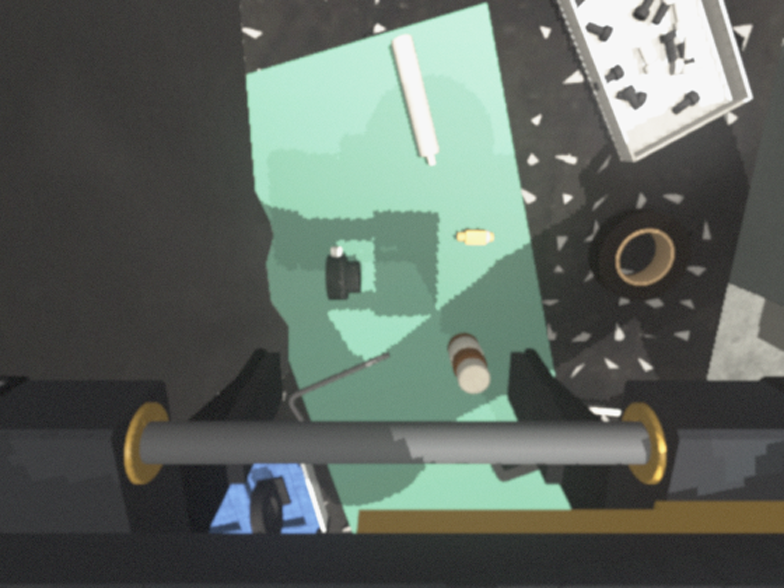

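The lens's wide ring and screw show at (345,275) in the full view. The enclosure face is only about 70 mm behind it, too close for the 190 mm body with the jaws along x. So I'll first take the lens across its y, with the body parallel to the face. I'll shift it towards the robot, set it down and regrip it there.

>>> jog_arm(
  motion=[
    [1, 1.93, 0, 0.5, 0, 0, 0],
    [1, 1.93, 0, 0.5, 0, 0, 0],
    [1, 0, 0, 0, 0, 6.88, 0],
    [1, 0, 0, 0, 0, 6.88, 0],
    [1, 0, 0, 0, 0, 6.88, 0],
    [1, 0, 0, 0, 0, 6.88, 0],
    [1, 0, 0, 0, 0, 6.88, 0],
    [1, 0, 0, 0, 0, 6.88, 0],
    [1, 0, 0, 0, 0, 6.88, 0],
    [1, 0, 0, 0, 0, 6.88, 0],
    [1, 0, 0, 0, 0, 6.88, 0],
    [1, 0, 0, 0, 0, 6.88, 0],
    [1, 0, 0, 0, 0, 6.88, 0],
    [1, 0, 0, 0, 0, 6.88, 0],
    [1, 0, 0, 0, 0, 6.88, 0],
    [1, 0, 0, 0, 0, 0, 0],
  ],
)

```text
clock: 12.27
position: [424.9, -47.3, 159.5]
orientation: [-1.57, 0.0, 1.322]
ft_force: [-0.2, -0.7, -0.4]
finger_gap: 1.002
```

```bash
python3 - <<'E'
from seg import *
go(500.5,-63.2,100,75.7)
E
```

```text
pos [424.9 -47.3 159.5] yaw 75.77 wy 0.07 rows 1 | shift [ 0.33  5.95 -7.72] rows 3 [ 0.11   1.984 -2.572]
```

>>> jog_arm(
  motion=[
    [1, 0.11, 1.98, -2.57, 0, 0, 0],
    [1, 0.11, 1.98, -2.57, 0, 0, 0],
    [1, 0.11, 1.98, -2.57, 0, 0, 0],
    [1, 0, 2.6, 0, 0, 0, 0],
    [1, 0, 2.6, 0, 0, 0, 0],
    [1, 0, 2.2, 0, 0, 0, 0],
    [1, 0, 1.6, 0, 0, 0, 0],
    [1, 0, 0, 0, 0, 0, 0],
    [-1, 0, 0, 0, 0, 0, 0],
    [-1, 0, 0, 0, 0, 0, 0],
    [-1, 0, 0, 0, 0, 0, 0],
    [-1, 0, 0, 0, 0, 0, 0],
    [-1, 0, 0, 0, 0, 0, 0],
    [-1, 0, 0, 0, 0, 0, 0],
    [-1, 0, 0, 0, 0, 0, 0],
    [-1, 0, 0, 0, 0, 0, 0],
    [-1, 0, 0, 0, 0, 0, 0],
    [-1, 0, 0, 0, 0, 0, 0],
    [-1, 0, 0, 0, 0, 0, 0],
    [-1, 0, 0, 0, 0, 0, 0],
  ],
  force=12,
)

```text
clock: 13.93
position: [500.8, -64.1, 10.8]
orientation: [-1.571, 0.0, 1.323]
ft_force: [-0.0, -0.2, 1.7]
finger_gap: 0.401
```

```bash
python3 - <<'E'
from seg import *
s=sensors.get_state(); print(s['finger_gap'],s['ft_force'])
go(430,-63.2,12,75.7)
E
```

```text
0.4007980761740736 [-0.02379379 -0.22025796  1.6635134 ]
pos [500.8 -64.1  10.8] yaw 75.78 wy 0.08 rows 1 | shift [-1.66 -0.12  6.88] rows 3 [-0.554 -0.041  2.293]
```

>>> jog_arm(
  motion=[
    [-1, 0, -0.4, 0, 0, 0, 0],
    [-1, 0, 0, 1.0, 0, 0, 0],
    [-1, 0, 0, 1.5, 0, 0, 0],
    [-1, 0, 0, 1.5, 0, 0, 0],
    [-1, 0, 0, 1.0, 0, 0, 0],
    [-1, 0, 0, 0, 0, 0, 0],
    [-1, 0, 0.2, 0, 0, 0, 0],
    [-1, 0, 0.15, 0, 0, 0, 0],
    [-1, 0, 0.05, 0, 0, 0, 0],
    [0, 0, 0, 0, 0, 0, 0],
    [0, 0, 0, 0, 0, 0, 0],
    [0, 0, 0, 0, 0, 0, 0],
    [0.3, 0, 0, 0, 0, 0, 0],
    [0.3, 0, 0, 0, 0, 0, 0],
    [0.3, 0, -2, 0, 0, 0, 0],
    [0.3, 0, -3, 0, 0, 0, 0],
    [0.3, 0, -3, 0, 0, 0, 0],
    [0.3, 0, -3, 0, 0, 0, 0],
    [0.3, 0, 0, 0, 0, 0, 0],
  ],
)

```text
clock: 15.52
position: [456.2, -51.3, 126.2]
orientation: [-1.582, -0.004, 1.324]
ft_force: [-0.3, 1.1, 0.5]
finger_gap: 0.65
```

```bash
python3 - <<'E'
from seg import *
c=cam('wrist'); save(c,'w7.png',None,1.4); s=c['s']; print(s['finger_gap'],s['clock'],s['position'])
P=pts(c)
for z0 in (12,20): rect(P,comp(box(P,410,500,-100,-15,z0,45)),'lens%d'%z0)
rect(P,box(P,380,440,-90,-40,5,14),'adapter')
E
```

```text
0.6495483864021389 15.5167 [456.16734196 -51.33013374 126.23263742]
lens12 1046 c 447.7 -51.3 wh 35.2 21.8 ang 73.55 z [15.2 28.4 33.9]
lens20 949 c 447.7 -51.2 wh 35.0 21.8 ang 73.55 z [20.8 28.9 33.9]
adapter 329 c 417.5 -58.8 wh 53.7 19.8 ang 18.78 z [ 6.3 11.  12.9]
```

View pics/w7.png

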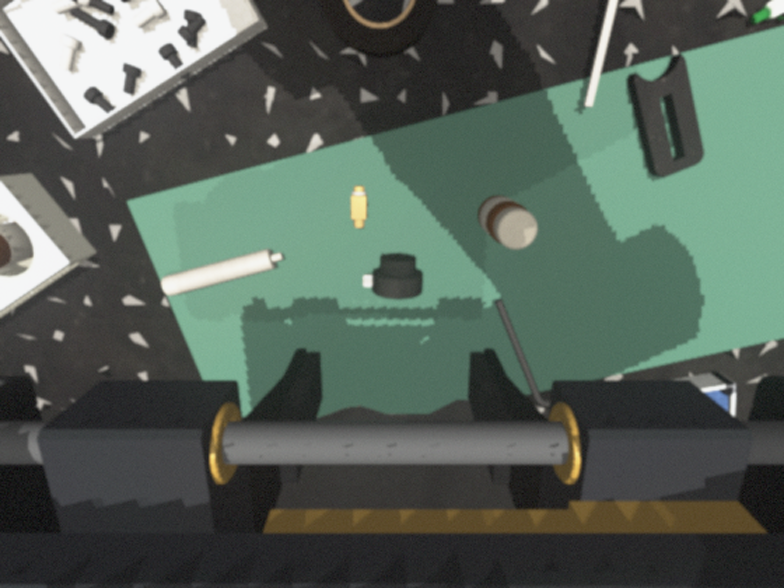

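```bash
python3 - <<'E'
from seg import *
c=cam('wrist'); P=pts(c)
hsv=cv2.cvtColor(c['image'],cv2.COLOR_RGB2HSV)
m=comp((hsv[...,0]>15)&(hsv[...,0]<32)&(hsv[...,1]>80)&box(P,380,440,-90,-40,3,14)); rect(P,m,'adapter'); print(P[m].min(0),P[m].max(0))
rect(P,comp(box(P,370,470,-220,-100,6,30)),'post')
rect(P,comp(box(P,400,470,-20,60,44,70)),'vw')
s=c['s']; p=s['position'].copy(); 
go(449,-48.5,120,164)
E
```

```text
adapter 222 c 407.7 -62.1 wh 8.6 18.3 ang 73.35 z [ 8.9 11.2 12.9]
[397.87515183 -66.77847049   3.28036237] [416.82395576 -55.92320198  13.1484429 ]
post 1249 c 422.9 -152.3 wh 12.7 75.0 ang 0.83 z [ 8.9 14.1 16.1]
vw 740 c 430.3 17.1 wh 20.1 19.7 ang 18.75 z [45.3 54.4 55.8]
pos [452.7 -51.6 121.7] yaw 75.77 wy -88.23 rows 13 | shift [ 0.44  0.17 -0.19] rows 1 [ 0.443  0.168 -0.193]
```

>>> jog_arm(
  motion=[
    [0, 0, 0, 0, 0, -6.79, 0],
    [0, 0, 0, 0, 0, -6.79, 0],
    [0, 0, 0, 0, 0, -6.79, 0],
    [0, 0, 0, 0, 0, -6.79, 0],
    [0, 0, 0, 0, 0, -6.79, 0],
    [0, 0, 0, 0, 0, -6.79, 0],
    [0, 0, 0, 0, 0, -6.79, 0],
    [0, 0, 0, 0, 0, -6.79, 0],
    [0, 0, 0, 0, 0, -6.79, 0],
    [0, 0, 0, 0, 0, -6.79, 0],
    [0, 0, 0, 0, 0, -6.79, 0],
    [0, 0, 0, 0, 0, -6.79, 0],
    [0, 0, 0, 0, 0, -6.79, 0],
    [0, 0.44, 0, -0.19, 0, 0, 0],
    [0, 0, 0, 0, 0, 0, 0],
    [0, 0, 0, 0, 0, 0, 0],
  ],
)

```text
clock: 16.95
position: [447.6, -48.7, 119.8]
orientation: [-1.57, -0.002, 2.861]
ft_force: [-0.1, -1.2, 0.1]
finger_gap: 0.496
```

```bash
python3 - <<'E'
from seg import *
c=cam('wrist'); save(c,'w8.png',None,1.4); s=c['s']; print(s['finger_gap'],s['clock'],s['position'])
P=pts(c)
for z0 in (12,20): rect(P,comp(box(P,410,500,-100,-15,z0,45)),'lens%d'%z0)
go(449,-48.5,18,164)
E
```

```text
0.49592212763951116 16.95 [447.63693217 -48.71590359 119.82388859]
lens12 916 c 447.7 -51.8 wh 34.1 21.0 ang 73.79 z [18.1 28.8 34.1]
lens20 863 c 447.7 -51.6 wh 33.7 20.8 ang 74.32 z [20.8 29.2 34.1]
pos [448.  -48.7 120.1] yaw 163.94 wy -0.06 rows 1 | shift [-0.09 10.21 -0.05] rows 3 [-0.03   3.403 -0.016]
```

View pics/w8.png

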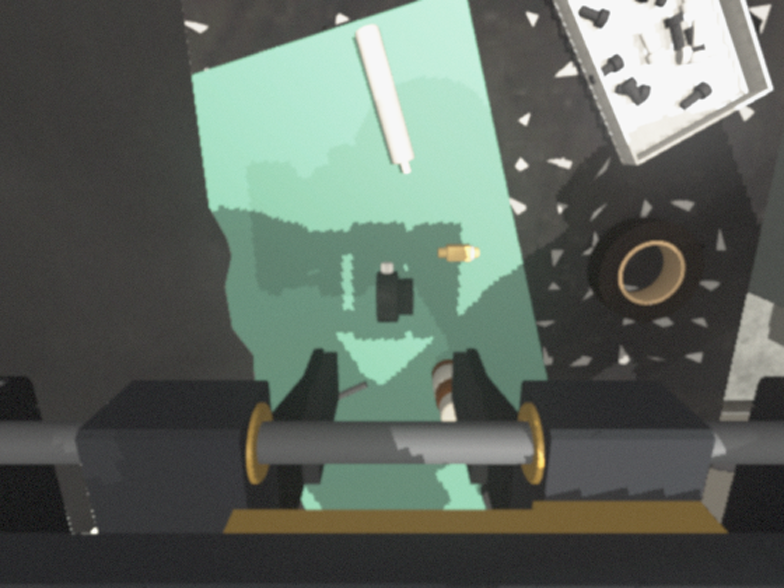

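>>> jog_arm(
  motion=[
    [0, 0, 2.6, 0, 0, 0, 0],
    [0, 0, 2.6, 0, 0, 0, 0],
    [0, 0, 2.6, 0, 0, 0, 0],
    [0, 0, 1.6, 0, 0, 0, 0],
    [0, 0, 0.8, 0, 0, 0, 0],
    [0, 0, 0, 0, 0, 0, 0],
    [-1, 0, 0, 0, 0, 0, 0],
    [-1, 0, 0, 0, 0, 0, 0],
    [-1, 0, 0, 0, 0, 0, 0],
    [-1, 0, 0, 0, 0, 0, 0],
    [-1, 0, 0, 0, 0, 0, 0],
    [-1, 0, 0, 0, 0, 0, 0],
    [-1, 0, 0, 0, 0, 0, 0],
    [-1, 0, 0, 0, 0, 0, 0],
    [-1, 0, 0, 0, 0, 0, 0],
  ],
  force=15,
)

```text
clock: 18.25
position: [449.0, -48.6, 19.2]
orientation: [-1.571, 0.001, 2.864]
ft_force: [-0.9, 0.0, 6.8]
finger_gap: 0.139
```

```bash
python3 - <<'E'
from seg import *
s=sensors.get_state(); print(s['finger_gap'],s['ft_force'])
c=cam('wrist'); save(c,'w9.png',None,1.4)
go(449,-48.5,18,164)
E
```

```text
0.13864177645462047 [-0.91236754  0.04302926  6.76180941]
pos [448.9 -48.7  19.2] yaw 164.07 wy 0.07 rows 1 | shift [-0.    0.12 -0.02] rows 1 [-0.002  0.117 -0.016]
```

View pics/w9.png

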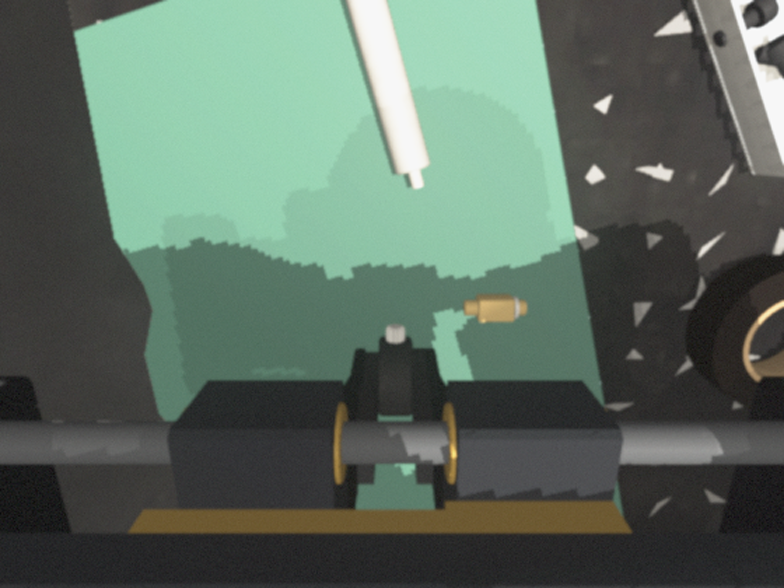

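>>> jog_arm(
  motion=[
    [-1, 0, -0.3, 0, 0, 0, 0],
    [-1, 0, -0.7, 0, 0, 0, 0],
    [-1, 0, -2, 0, 0, 0, 0],
    [-1, 0, -2, 0, 0, 0, 0],
    [-1, 0, -2.5, 0, 0, 0, 0],
    [-1, 0, -2.5, 0, 0, 0, 0],
    [-1, 0.82, 0, -2.85, 0, 0, 0],
    [-1, 0.82, 0, -2.85, 0, 0, 0],
    [-1, 0.82, 0, -2.85, 0, 0, 0],
    [-1, 0.82, 0, -2.85, 0, 0, 0],
    [-1, 0.82, 0, -2.85, 0, 0, 0],
    [-1, 0, 0, 0, 0, -6.35, 0],
    [-1, 0, 0, 0, 0, -6.35, 0],
    [-1, 0, 0, 0, 0, 0, 0],
    [-1, 0, 0, 0, 0, 0, 0],
  ],
)

```text
clock: 19.55
position: [447.9, 99.5, 118.7]
orientation: [-1.571, -0.0, 3.082]
ft_force: [0.4, 0.0, 0.7]
finger_gap: 0.141
```

```bash
python3 - <<'E'
from seg import *
c=cam('wrist'); save(c,'w10.png',None,1.4); s=c['s']; print(s['finger_gap'],s['ft_force'],s['clock'])
v,u=np.mgrid[0:420,0:560]; z=c['z_map']
Q=np.stack([(u-c['cx'])/c['f']*z,(v-c['cy'])/c['f']*z,z],-1)@c['T_tool_cam'][:3,:3].T+c['T_tool_cam'][:3,3]
m=box(Q[...,[0,2,1]],-25,25,-30,40,-10,25)
for k in range(-12,40,3):
    t=m&(abs(Q[...,2]-k)<1.5)
    if t.any(): q=Q[t]; print('tz',k,t.sum(),'tx',q[:,0].min().round(0),q[:,0].max().round(0),'ty',q[:,1].min().round(0),q[:,1].max().round(0))
go(662.8,101,120,176.7)
E
```

```text
0.14076918200649696 [0.3648754  0.04477172 0.65697926] 19.55
tz -12 22 tx -6.0 6.0 ty -10.0 -8.0
tz -9 7 tx -6.0 6.0 ty -10.0 -10.0
tz 9 95 tx -11.0 11.0 ty -10.0 3.0
tz 12 445 tx -16.0 15.0 ty -10.0 3.0
tz 15 226 tx -7.0 6.0 ty -8.0 5.0
tz 18 79 tx -4.0 3.0 ty -3.0 2.0
tz 21 56 tx -4.0 3.0 ty -3.0 4.0
pos [448.   99.3 118.7] yaw 176.58 wy -0.12 rows 1 | shift [-21.43  -0.13  -1.41] rows 7 [-3.062 -0.018 -0.201]
```

View pics/w10.png

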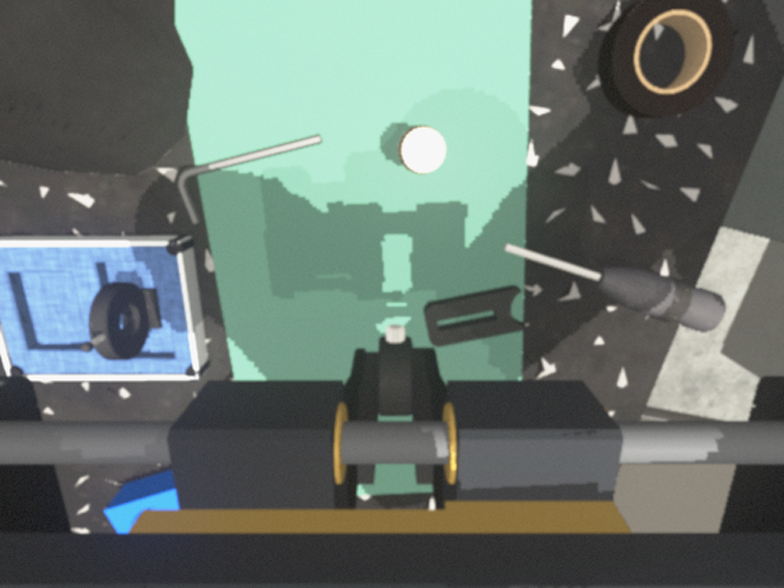

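>>> jog_arm(
  motion=[
    [-1, -3.06, 0, -0.2, 0, 0, 0],
    [-1, -3.06, 0, -0.2, 0, 0, 0],
    [-1, -3.06, 0, -0.2, 0, 0, 0],
    [-1, -3.06, 0, -0.2, 0, 0, 0],
    [-1, -3.06, 0, -0.2, 0, 0, 0],
    [-1, -3.06, 0, -0.2, 0, 0, 0],
    [-1, -3.06, 0, -0.2, 0, 0, 0],
    [-1, 0, 0, 0, 0, 0, 0],
    [-1, 0, 0, 0, 0, 0, 0],
  ],
)

```text
clock: 20.35
position: [663.5, 100.4, 117.2]
orientation: [-1.57, -0.002, 3.081]
ft_force: [-1.8, -0.1, -1.3]
finger_gap: 0.139
```

```bash
python3 - <<'E'
from seg import *
c=cam('wrist'); save(c,'w11.png',None,1.4); s=c['s']; print(s['finger_gap'],s['clock'])
P=pts(c); q=P[box(P,560,720,40,150,2,6.5)&(P[...,0]<700)]
k=q[(q[:,0]>636)&(q[:,0]<685)]; rect(P,comp(box(P,635,688,50,150,1,7)),'short pocket floor')
go(662.8,101,60,176.7)
E
```

```text
0.13853022931627643 20.35
short pocket floor 2426 c 658.1 99.9 wh 48.3 38.1 ang 86.26 z [3.1 4.5 6. ]
pos [662.4 100.5 117.6] yaw 176.58 wy -0.12 rows 1 | shift [-0.04  5.76 -0.05] rows 2 [-0.018  2.879 -0.025]
```

View pics/w11.png

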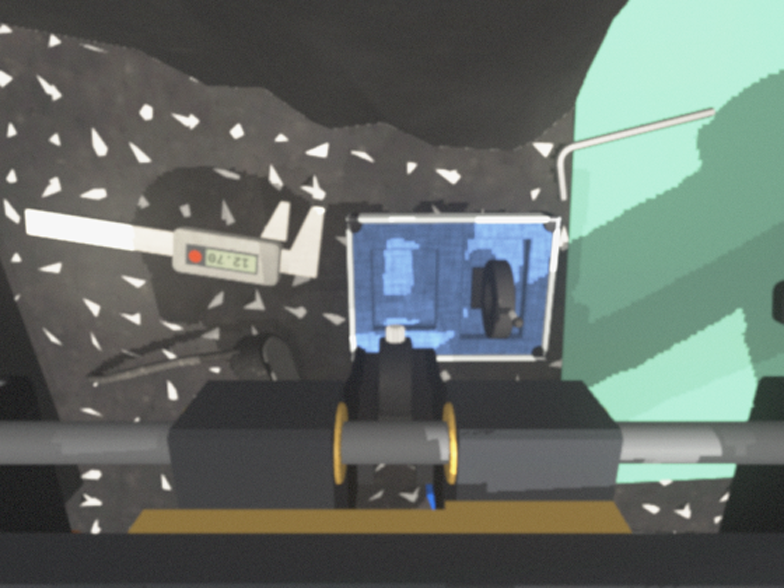

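>>> jog_arm(
  motion=[
    [-1, 0, 2.4, -0.13, 0, 0, 0],
    [-1, 0, 2.4, 0, 0, 0, 0],
    [-1, 0, 2.2, 0, 0, 0, 0],
    [-1, 0, 1.5, 0, 0, 0, 0],
    [-1, 0, 0.6, 0, 0, 0, 0],
    [-1, 0, 0.2, 0, 0, 0, 0],
    [-1, 0, 0.1, 0, 0, 0, 0],
    [-1, 0, 0, 0, 0, 0, 0],
    [-1, 0, 0, 0, 0, 0, 0],
  ],
)

```text
clock: 21.15
position: [663.7, 103.0, 26.2]
orientation: [-1.572, 0.002, 3.085]
ft_force: [-0.4, -0.5, -0.2]
finger_gap: 0.14
```

```bash
python3 - <<'E'
from seg import *
s=sensors.get_state(); print(s['position'],s['ft_force'])
c=cam('wrist'); save(c,'w12.png',(200,180,360,300),5)
s=sensors.get_state(); print(s['position'],s['ft_force'])
E
```

```text
[663.66620874 102.97049368  26.20155789] [-0.39413229 -0.45957663 -0.21390733]
[663.65137758 102.96572167  26.11439625] [-0.94882472  0.12809186 -1.22787149]
```

View pics/w12.png

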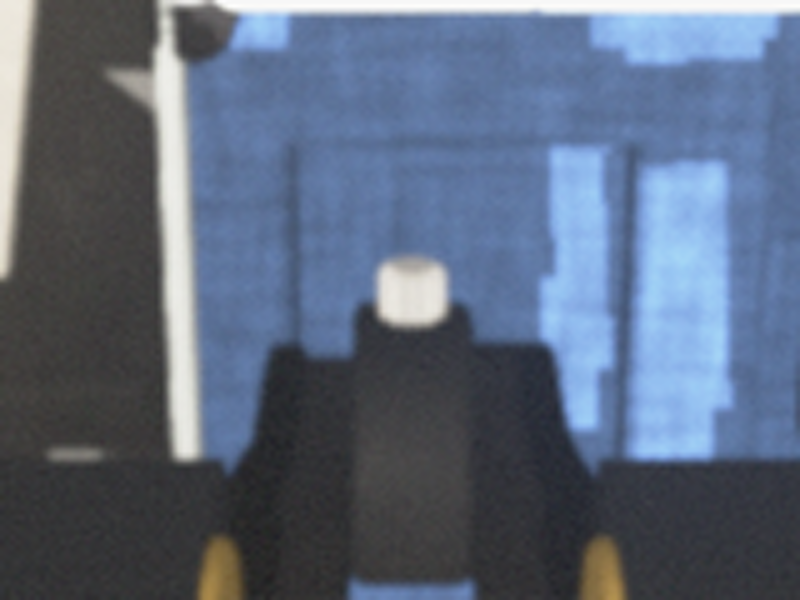

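>>> jog_arm(
  motion=[
    [-1, 0, 0.2, 0, 0, 0, 0],
    [-1, 0, 0.15, 0, 0, 0, 0],
    [-1, 0, 0.1, 0, 0, 0, 0],
    [-1, 0, 0, 0, 0, 0, 0],
    [-1, 0, 0, 0, 0, 0, 0],
  ],
)

```text
clock: 21.62
position: [663.3, 102.8, 21.3]
orientation: [-1.571, 0.001, 3.085]
ft_force: [-1.8, 0.8, 5.1]
finger_gap: 0.142
```

>>> jog_arm(
  motion=[
    [-1, 0, 0.1, 0, 0, 0, 0],
    [-1, 0, 0, 0, 0, 0, 0],
    [-1, 0, 0, 0, 0, 0, 0],
  ],
)

```text
clock: 21.87
position: [663.3, 102.8, 21.2]
orientation: [-1.571, 0.001, 3.086]
ft_force: [-1.7, 0.1, 8.7]
finger_gap: 0.14
```

Contact force shows the lens is on the floor at TCP 21 mm. I'll release it and rise.

>>> jog_arm(
  motion=[
    [-1, 0, -0.1, 0, 0, 0, 0],
    [-0.3, 0, 0, 0, 0, 0, 0],
    [-0.3, 0, 0, 0, 0, 0, 0],
    [-0.3, 0, 0, 0, 0, 0, 0],
    [-0.3, 0, 0, 0, 0, 0, 0],
    [-0.3, 0, -0.5, 0, 0, 0, 0],
    [-0.3, 0, -2, 0, 0, 0, 0],
    [-0.3, 0, -3, 0, 0, 0, 0],
    [-0.3, 0, -3, 0, 0, 0, 0],
    [0, 0, -3, 0, 0, 0, 0],
    [0, 0, 0, 0, 0, 0, 0],
    [0, 0, 0, 0, 0, 0, 0],
  ],
)

```text
clock: 22.87
position: [664.3, 103.2, 138.1]
orientation: [-1.573, 0.005, 3.085]
ft_force: [-0.4, -0.9, 0.5]
finger_gap: 0.47
```

```bash
python3 - <<'E'
from seg import *
c=cam('wrist'); save(c,'w13.png',None,1.4); s=c['s']; print(s['finger_gap'],s['clock'])
P=pts(c); rect(P,comp(box(P,560,635,60,150,20,75)),'iris'); rect(P,comp(box(P,635,690,60,150,17.5,75)),'lens')
go(480,200,200,195.8)
E
```

```text
0.47024580371966346 22.8667
iris 936 c 606.7 101.6 wh 44.4 10.5 ang 86.24 z [21.7 45.4 66.1]
lens 823 c 659.1 99.7 wh 34.9 21.2 ang 86.89 z [21.3 30.8 36.2]
pos [663.  102.8 136. ] yaw 176.74 wy -19.06 rows 3 | shift [ 14.96  -6.4  -14.33] rows 7 [ 2.138 -0.914 -2.048]
```

View pics/w13.png

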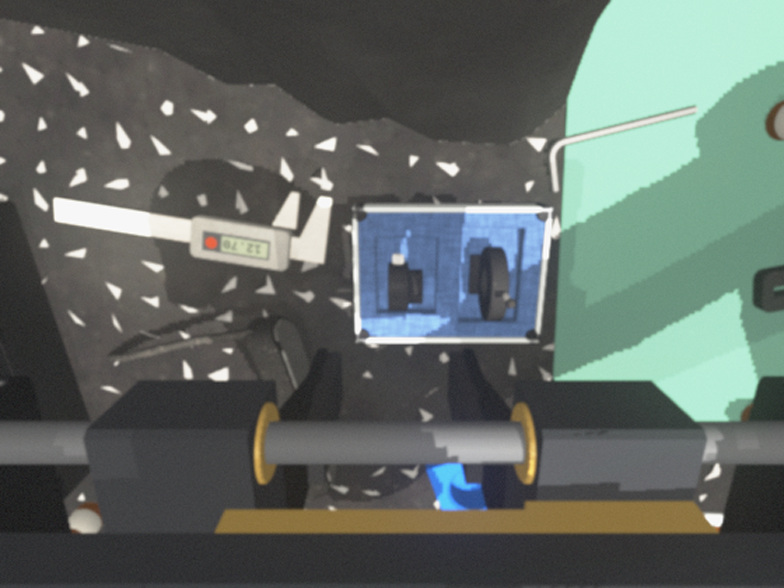

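>>> jog_arm(
  motion=[
    [0.2, 0, 0, 0, 0, -6.35, 0],
    [0.2, 0, 0, 0, 0, -6.35, 0],
    [0.2, 0, 0, 0, 0, -6.35, 0],
    [0.2, 2.14, -0.5, -2.05, 0, 0, 0],
    [0.2, 2.14, -0.5, -2.05, 0, 0, 0],
    [0.2, 2.14, -0.5, -2.05, 0, 0, 0],
    [0.2, 2.14, -0.5, -2.05, 0, 0, 0],
    [0.2, 2.14, -0.5, -2.05, 0, 0, 0],
    [0.2, 2.14, -0.5, -2.05, 0, 0, 0],
    [0.2, 2.14, -0.5, -2.05, 0, 0, 0],
    [0.2, 2.2, 0, -1.2, 0, 0, 0],
    [0.2, 2.2, 0, -1.2, 0, 0, 0],
    [0.2, 0, 0, 0, 0, 0, 0],
    [0.2, 0, 0, 0, 0, 0, 0],
  ],
)

```text
clock: 24.08
position: [429.5, 210.9, 169.4]
orientation: [-1.57, -0.002, -2.864]
ft_force: [1.1, 0.2, -0.6]
finger_gap: 0.603
```

```bash
python3 - <<'E'
from seg import *
c=cam('wrist'); save(c,'w14.png',None,1.4); s=c['s']; print(s['finger_gap'],s['clock'],s['position'],s['q'])
P=pts(c); rect(P,comp(box(P,370,450,180,250,40,70)),'vb');rect(P,comp(box(P,370,450,180,250,46,70)),'vb')
rect(P,comp(box(P,400,540,270,420,4.5,40)),'postrack')
E
```

```text
0.6027625968415704 24.0833 [429.47598475 210.88502363 169.41896902] [ 7.96874831e-01  1.86278760e-01 -4.18487564e-01 -1.84054359e-04
 -9.67962241e-01 -5.19024806e-01]
vb 504 c 411.5 218.2 wh 20.0 20.4 ang 47.9 z [40.3 54.4 55.9]
vb 441 c 411.6 218.5 wh 19.7 20.2 ang 4.91 z [47.4 54.5 55.9]
postrack 1070 c 431.1 321.3 wh 46.0 42.7 ang 8.7 z [ 4.6  6.5 27. ]
```

View pics/w14.png

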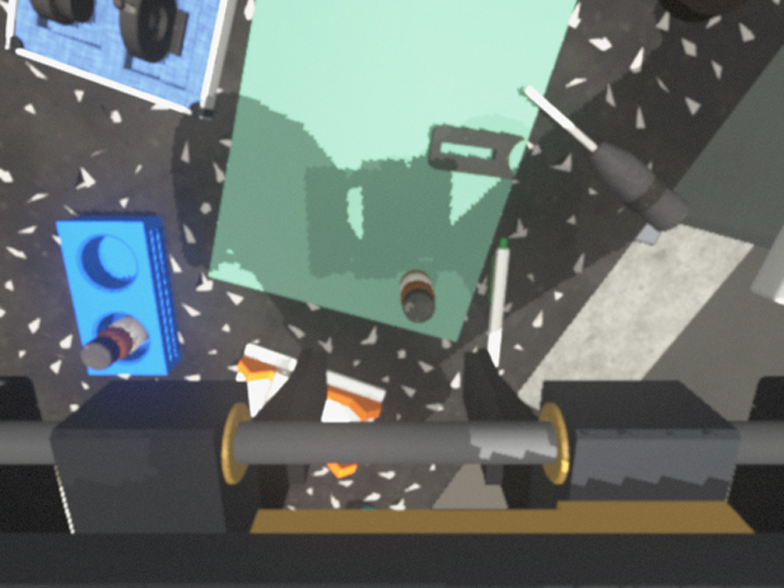

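```bash
python3 - <<'E'
from seg import *
go(411.5,218.3,90,195.8);go(411.5,218.3,28,195.8)
E
```

```text
pos [430.4 211.  169.5] yaw -164.14 wy 0.06 rows 1 | shift [ 1.62  7.95 -1.22] rows 3 [ 0.54   2.651 -0.406]
pos [430.4 211.  169.5] yaw -164.14 wy 0.06 rows 1 | shift [ 1.62 14.15 -1.22] rows 5 [ 0.324  2.831 -0.244]
```

>>> jog_arm(
  motion=[
    [0.2, 0.54, 1.6, -0.41, 0, 0, 0],
    [0.2, 0.54, 1.6, -0.41, 0, 0, 0],
    [0.2, 0.54, 1.6, -0.4, 0, 0, 0],
    [0.2, 0, 0, 0, 0, 0, 0],
    [0.2, 0, 2.4, 0, 0, 0, 0],
    [0.2, 0, 2.4, 0, 0, 0, 0],
    [0.2, 0, 2.4, 0, 0, 0, 0],
    [0.2, 0, 2.1, 0, 0, 0, 0],
    [0.2, 0, 0, 0, 0, 0, 0],
    [-1, 0, 0, 0, 0, 0, 0],
    [-1, 0, 0, 0, 0, 0, 0],
    [-1, 0, 0, 0, 0, 0, 0],
    [-1, 0, 0, 0, 0, 0, 0],
    [-1, 0, 0, 0, 0, 0, 0],
    [-1, 0, 0, 0, 0, 0, 0],
    [-1, 0, 0, 0, 0, 0, 0],
    [-1, 0, 0, 0, 0, 0, 0],
    [-1, 0, 0, 0, 0, 0, 0],
  ],
  force=15,
)

```text
clock: 25.63
position: [412.3, 218.8, 29.9]
orientation: [-1.571, 0.001, -2.865]
ft_force: [-1.2, 1.0, 6.4]
finger_gap: 0.26
```

```bash
python3 - <<'E'
from seg import *
s=sensors.get_state(); print(s['finger_gap'],s['ft_force'])
go(616.2,253.8,130,195.8)
E
```

```text
0.26000292634958666 [-1.18661975  1.00476491  6.35808385]
pos [412.3 218.8  29.9] yaw -164.17 wy 0.03 rows 1 | shift [-20.57 -10.01   2.18] rows 7 [-2.938 -1.43   0.312]
```

>>> jog_arm(
  motion=[
    [-1, 0, -0.3, 0, 0, 0, 0],
    [-1, 0, -1.0, 0, 0, 0, 0],
    [-1, 0, -2.0, 0, 0, 0, 0],
    [-1, 0, -2.3, 0, 0, 0, 0],
    [-1, 0, -2.3, 0, 0, 0, 0],
    [-1, 0, -2.1, 0, 0, 0, 0],
    [-1, -2, 0, 0.22, 0, 0, 0],
    [-1, -3.1, 0, 0.33, 0, 0, 0],
    [-1, -3.1, 0, 0.33, 0, 0, 0],
    [-1, -3.1, 0, 0.33, 0, 0, 0],
    [-1, -3.1, 0, 0.33, 0, 0, 0],
    [-1, -3.1, 0, 0.32, 0, 0, 0],
    [-1, -2.1, 0, 0.22, 0, 0, 0],
    [-1, -1.0, 0, 0.1, 0, 0, 0],
    [-1, 0, 0, 0, 0, 0, 0],
    [-1, 0, 0, 0, 0, 0, 0],
  ],
)

```text
clock: 26.97
position: [615.5, 253.1, 128.0]
orientation: [-1.571, -0.002, -2.867]
ft_force: [0.0, 0.2, -0.4]
finger_gap: 0.255
```

```bash
python3 - <<'E'
from seg import *
c=cam('wrist'); save(c,'w15.png',None,1.4); s=c['s']; print(s['finger_gap'],s['clock'],s['ft_force'])
P=pts(c); rect(P,comp(box(P,500,720,180,380,20,31)),'blue'); rect(P,comp(box(P,580,650,220,280,2,8)),'well floor')
go(616.2,253.8,60,195.8)
E
```

```text
0.25474427248381154 26.9667 [ 0.01572236  0.24075952 -0.3935717 ]
blue 3028 c 614.3 262.6 wh 56.1 73.3 ang 15.9 z [21.1 26.4 27.8]
well floor 1134 c 615.8 257.0 wh 34.3 33.4 ang 51.11 z [3.1 4.6 6.6]
pos [615.1 253.1 128.4] yaw -164.21 wy -0.01 rows 1 | shift [-0.13  6.84 -0.03] rows 2 [-0.064  3.421 -0.017]
```

View pics/w15.png

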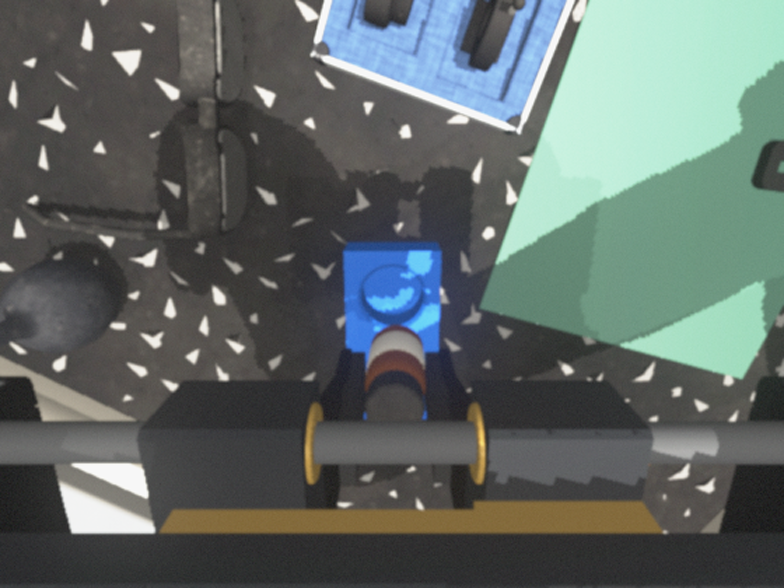

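>>> jog_arm(
  motion=[
    [-1, -0.12, 2.0, -0.09, 0, 0, 0],
    [-1, 0, 2.2, 0, 0, 0, 0],
    [-1, 0, 2.2, 0, 0, 0, 0],
    [-1, 0, 1.6, 0, 0, 0, 0],
    [-1, 0, 0.8, 0, 0, 0, 0],
    [-1, 0, 0.4, 0, 0, 0, 0],
    [-1, 0, 0, 0, 0, 0, 0],
    [-1, 0, 0, 0, 0, 0, 0],
  ],
)

```text
clock: 27.68
position: [617.4, 255.2, 38.4]
orientation: [-1.571, 0.002, -2.865]
ft_force: [0.3, 0.1, -0.2]
finger_gap: 0.261
```

>>> jog_arm(
  motion=[
    [-1, 0, 0.15, 0, 0, 0, 0],
    [-1, 0, 0, 0, 0, 0, 0],
    [-1, 0, 0, 0, 0, 0, 0],
  ],
)

```text
clock: 27.93
position: [617.4, 254.9, 36.5]
orientation: [-1.571, 0.001, -2.866]
ft_force: [0.2, 0.5, -0.3]
finger_gap: 0.259
```

>>> jog_arm(
  motion=[
    [-1, 0, 0.2, 0, 0, 0, 0],
    [-1, 0, 0.1, 0, 0, 0, 0],
    [-1, 0, 0, 0, 0, 0, 0],
    [-1, 0, 0, 0, 0, 0, 0],
  ],
)

```text
clock: 28.27
position: [617.0, 254.6, 32.5]
orientation: [-1.571, -0.0, -2.866]
ft_force: [-0.3, -0.3, 0.8]
finger_gap: 0.259
```

>>> jog_arm(
  motion=[
    [-1, 0, 0.1, 0, 0, 0, 0],
    [-1, 0, 0, 0, 0, 0, 0],
    [-1, 0, 0, 0, 0, 0, 0],
  ],
)

```text
clock: 28.52
position: [617.2, 254.8, 32.1]
orientation: [-1.571, 0.0, -2.866]
ft_force: [-0.8, 0.2, 1.6]
finger_gap: 0.258
```

>>> jog_arm(
  motion=[
    [-0.1, 0, 0, 0, 0, 0, 0],
    [-0.1, 0, 0, 0, 0, 0, 0],
    [-0.1, 0, 0, 0, 0, 0, 0],
    [-0.1, 0, 0, 0, 0, 0, 0],
    [-0.1, 0, -0.5, 0, 0, 0, 0],
    [-0.1, 0, -2, 0, 0, 0, 0],
    [-0.1, 0, -3, 0, 0, 0, 0],
    [-0.1, 0, -3, 0, 0, 0, 0],
    [-0.1, 0, -2.5, 0, 0, 0, 0],
    [-0.1, 0, 0, 0, 0, 0, 0],
    [-0.1, 0, 0, 0, 0, 0, 0],
  ],
)

```text
clock: 29.43
position: [617.9, 255.4, 144.3]
orientation: [-1.572, 0.005, -2.866]
ft_force: [-0.4, 0.1, -0.6]
finger_gap: 0.448
```

```bash
python3 - <<'E'
from seg import *
c=cam('wrist'); save(c,'w16.png',None,1.4); s=c['s']; print(s['finger_gap'],s['clock'])
P=pts(c); rect(P,comp(box(P,580,660,220,285,46,70)),'vb'); rect(P,comp(box(P,580,660,290,330,46,70)),'other')
go(500,60,160,180.6)
E
```

```text
0.4475960282877555 29.4333
vb 559 c 616.8 254.2 wh 19.4 19.9 ang 13.86 z [47.5 56.5 57.9]
other 521 c 602.2 306.2 wh 19.7 20.0 ang 61.69 z [47.  56.4 57.9]
pos [616.9 254.8 142.3] yaw -164.22 wy 15.18 rows 3 | shift [11.89 -1.77 19.36] rows 7 [ 1.699 -0.253  2.765]
```

View pics/w16.png

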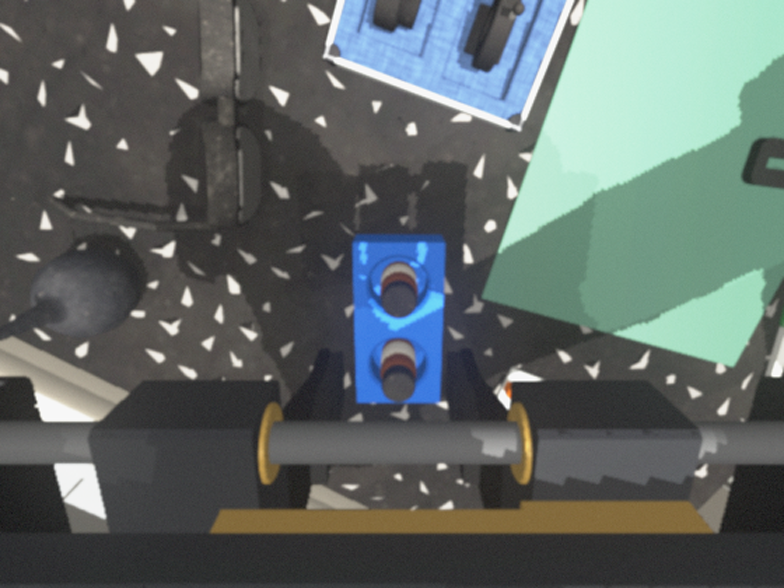

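>>> jog_arm(
  motion=[
    [0, 0, 0, 0, 0, 5.06, 0],
    [0, 0, 0, 0, 0, 5.06, 0],
    [0, 0, 0, 0, 0, 5.06, 0],
    [0, 2.36, 0, 1.91, 0, 0, 0],
    [0, 2.36, 0, 1.91, 0, 0, 0],
    [0, 2.36, 0, 1.91, 0, 0, 0],
    [0, 2.36, 0, 1.91, 0, 0, 0],
    [0, 2.36, 0, 1.91, 0, 0, 0],
    [0, 2.36, 0, 1.91, 0, 0, 0],
    [0, 2.36, 0, 1.91, 0, 0, 0],
    [0, 2.36, 0, 1.91, 0, 0, 0],
    [0, 0.03, 0, 3.15, 0, 0, 0],
    [0, 0.03, 0, 3.15, 0, 0, 0],
    [0, 0.03, 0, 3.15, 0, 0, 0],
    [0, 0.03, 0, 3.15, 0, 0, 0],
    [0, 0.03, 0, 3.15, 0, 0, 0],
    [0, 0.03, 0, 3.15, 0, 0, 0],
    [0, 0.03, 0, 3.15, 0, 0, 0],
    [0, 0.03, 0, 3.15, 0, 0, 0],
    [0, 0, 0, 0, 0, 0, 0],
  ],
)

```text
clock: 31.15
position: [429.0, -155.7, 140.3]
orientation: [-1.57, -0.003, -3.136]
ft_force: [-0.2, -0.4, -0.8]
finger_gap: 0.5
```

```bash
python3 - <<'E'
from seg import *
c=cam('wrist'); save(c,'w17.png',None,1.4); s=c['s']; print(s['finger_gap'],s['clock'])
P=pts(c); rect(P,comp(box(P,380,470,-220,-100,6,30)),'post'); 
rect(P,comp(box(P,300,460,-380,-220,20,32)),'white')
q=P[comp(box(P,380,470,-220,-100,6,30))]
for y in range(-192,-110,8):
    k=abs(q[:,1]-y)<4
    if k.any(): print(y,k.sum(),q[k][:,0].min().round(1),q[k][:,0].max().round(1),q[k][:,2].max().round(1))
go(422.9,-152.3,5,180.6)
E
```

```text
0.5001827905069657 31.15
post 1060 c 422.8 -151.9 wh 12.4 75.1 ang 1.07 z [ 9.7 14.1 16.1]
white 5842 c 380.2 -278.6 wh 57.3 89.6 ang 17.07 z [23.1 26.4 28. ]
-192 38 417.3 429.6 16.3
-184 130 417.2 429.6 16.8
-176 124 417.0 428.7 16.4
-168 121 416.9 428.6 16.7
-160 121 416.8 428.6 16.9
-152 117 416.6 428.5 16.9
-144 117 416.5 428.5 16.3
-136 117 416.3 428.4 16.1
-128 113 416.2 428.4 16.4
-120 55 416.1 428.3 16.0
-112 7 420.7 423.6 12.0
pos [ 428.9 -154.2  140.3] yaw -179.67 wy -0.27 rows 1 | shift [ 0.6  13.53 -0.2 ] rows 4 [ 0.151  3.382 -0.049]
```

View pics/w17.png

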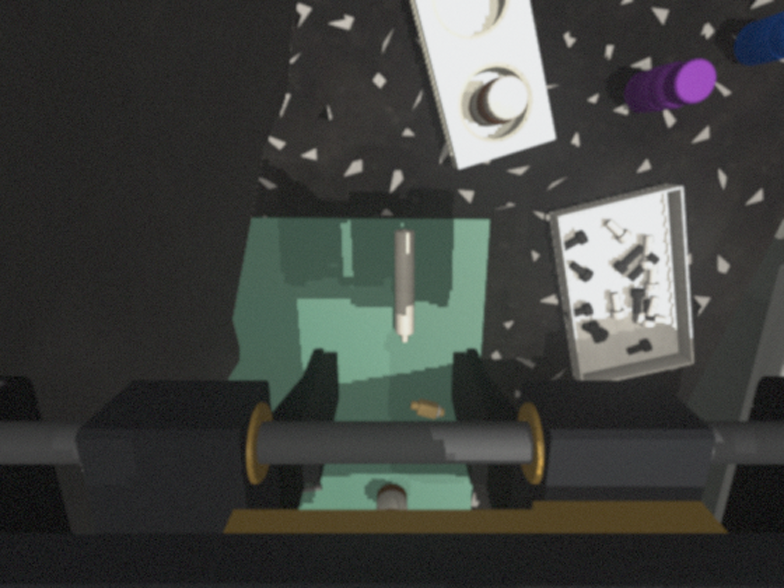

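>>> jog_arm(
  motion=[
    [0, 0.63, 1.5, -0.22, 0, -0.7, 0],
    [0, 0, 2.5, 0, 0, 0, 0],
    [0, 0, 2.5, 0, 0, 0, 0],
    [0, 0, 2.5, 0, 0, 0, 0],
    [0, 0, 2.5, 0, 0, 0, 0],
    [0, 0, 1.2, 0, 0, 0, 0],
    [0, 0, 0.5, 0, 0, 0, 0],
    [0, 0, 0, 0, 0, 0, 0],
    [0, 0, 0, 0, 0, 0, 0],
  ],
)

```text
clock: 31.95
position: [424.1, -149.6, 9.8]
orientation: [-1.571, -0.0, -3.118]
ft_force: [0.9, -0.0, 0.3]
finger_gap: 0.502
```

```bash
python3 - <<'E'
from seg import *
go(422.7,-152,5,181); print(sensors.get_state()['ft_force'])
E
```

```text
pos [ 424.1 -149.6    9.8] yaw -178.62 wy 0.38 rows 1 | shift [0.15 0.48 0.24] rows 1 [0.148 0.478 0.239]
[ 0.8918858  -0.04929072  0.34991573]
```

>>> jog_arm(
  motion=[
    [0, 0.15, 0.2, 0.24, 0, 0, 0],
    [0, 0, 0.2, 0, 0, 0, 0],
    [-1, 0, 0, 0, 0, 0, 0],
    [-1, 0, 0, 0, 0, 0, 0],
    [-1, 0, 0, 0, 0, 0, 0],
    [-1, 0, 0, 0, 0, 0, 0],
    [-1, 0, 0, 0, 0, 0, 0],
    [-1, 0, 0, 0, 0, 0, 0],
    [-1, 0, 0, 0, 0, 0, 0],
    [-1, 0, 0, 0, 0, 0, 0],
    [-1, 0, 0, 0, 0, 0, 0],
  ],
  force=25,
)

```text
clock: 32.87
position: [422.5, -152.4, 5.8]
orientation: [-1.571, 0.0, -3.118]
ft_force: [0.3, -0.1, 1.4]
finger_gap: 0.144
```

```bash
python3 - <<'E'
from seg import *
s=sensors.get_state(); print(s['finger_gap'],s['ft_force'],s['position'])
E
```

```text
0.1436192987871901 [ 0.25817294 -0.09982512  1.41010286] [ 422.54727072 -152.44591791    5.75339237]
```

>>> jog_arm(
  motion=[
    [-1, 0, -0.5, 0, 0, 0, 0],
    [-1, 0, -2, 0, 0, 0, 0],
    [-1, 0, -3, 0, 0, 0, 0],
    [-1, 0, -3, 0, 0, 0, 0],
    [-1, 0, -2.5, 0, 0, 0, 0],
    [-1, -0.1, 0, -1.5, 0, 0, 0],
    [-1, -0.26, 0, -3.3, 0, 0, 0],
    [-1, -0.26, 0, -3.3, 0, 0, 0],
    [-1, -0.26, 0, -3.3, 0, 0, 0],
    [-1, -0.26, 0, -3.3, 0, 0, 0],
    [-1, -0.26, 0, -3.3, 0, 0, 0],
    [-1, -0.26, 0, -3.3, 0, 0, 0],
    [-1, -0.26, 0, -3.3, 0, 0, 0],
    [-1, -0.26, 0, -3.3, 0, 0, 0],
    [-1, -0.26, 0, -3.3, 0, 0, 0],
    [-1, -0.26, 0, -3.3, 0, 0, 0],
    [-1, -0.26, 0, -3.3, 0, 0, 0],
    [-1, 0, 0, 0, 0, 3.45, 0],
    [-1, 0, 0, 0, 0, 3.45, 0],
  ],
)

```text
clock: 34.45
position: [443.1, 228.0, 115.5]
orientation: [-1.571, -0.0, 3.044]
ft_force: [-0.6, -0.2, -1.5]
finger_gap: 0.14
```

```bash
python3 - <<'E'
from seg import *
s=sensors.get_state(); print(s['finger_gap'],s['ft_force'])
go(446.9,343.4,110,174.5)
E
```

```text
0.14010031088788807 [-0.55162033 -0.24380942 -1.4675107 ]
pos [443.1 228.  115.5] yaw 174.41 wy -0.09 rows 1 | shift [  0.73   0.55 -11.52] rows 4 [ 0.182  0.138 -2.881]
```

>>> jog_arm(
  motion=[
    [-1, 0.18, 0, -2.88, 0, 0, 0],
    [-1, 0.18, 0, -2.88, 0, 0, 0],
    [-1, 0.18, 0, -2.88, 0, 0, 0],
    [-1, 0.18, 0, -2.88, 0, 0, 0],
    [-1, 0, 0, 0, 0, 0, 0],
    [-1, 0, 0, 0, 0, 0, 0],
  ],
)

```text
clock: 34.95
position: [446.9, 342.5, 115.2]
orientation: [-1.57, -0.001, 3.046]
ft_force: [0.3, 0.0, -0.2]
finger_gap: 0.141
```

```bash
python3 - <<'E'
from seg import *
c=cam('wrist'); save(c,'w18.png',None,1.4); s=c['s']; print(s['finger_gap'],s['clock'])
P=pts(c)
m=comp(box(P,390,560,280,420,4.0,35)); rect(P,m,'rack')
# near rail profile
a=np.radians(-5.5); o=np.array([468.8,341.3])
L=(P[...,:2]-o)@np.array([[np.cos(a),-np.sin(a)],[np.sin(a),np.cos(a)]])
for y0 in (-27,):
    for x in range(-58,60,4):
        t=(abs(L[...,0]-x)<2)&(abs(L[...,1]-y0)<3)&(P[...,2]<35)
        if t.any(): print(x,t.sum(),np.median(P[t][:,2]).round(1),P[t][:,2].max().round(1))
v,u=np.mgrid[0:420,0:560]; z=c['z_map']
Q=np.stack([(u-c['cx'])/c['f']*z,(v-c['cy'])/c['f']*z,z],-1)@c['T_tool_cam'][:3,:3].T+c['T_tool_cam'][:3,3]
m=box(Q[...,[0,2,1]],-7,7,12,45,-12,12); q=Q[m]; print('post end: tz max',q[:,2].max(),'tx',q[:,0].min(),q[:,0].max(),'ty',q[:,1].min(),q[:,1].max())
for k in range(12,45,4):
    t=q[abs(q[:,2]-k)<2]; 
    if len(t): print(k,t[:,0].min().round(1),t[:,0].max().round(1),t[:,1].min().round(1))
go(446.9,343.4,60,174.5)
E
```

```text
0.14145091502116638 34.95
rack 10441 c 468.6 342.4 wh 80.1 111.9 ang 84.62 z [ 4.3  6.2 29.3]
-58 25 0.8 15.4
-54 49 17.5 21.5
-50 57 21.4 24.7
-46 62 25.6 29.0
-42 73 25.1 28.5
-38 58 21.3 24.8
-34 61 17.5 21.0
-30 49 16.3 18.1
-26 52 16.1 17.8
-22 50 16.0 17.9
-18 49 15.9 17.4
-14 50 15.9 18.7
-10 54 17.8 21.5
-6 67 21.5 25.4
-2 69 25.3 29.0
2 67 24.6 28.6
6 58 20.8 26.0
10 49 17.2 20.6
14 62 16.6 26.1
18 54 27.3 29.5
22 41 29.1 30.6
26 32 27.6 29.1
30 30 16.3 17.8
34 60 17.8 21.4
38 72 21.3 25.5
42 73 25.4 29.0
46 60 24.8 28.4
50 52 20.5 23.7
54 36 17.1 20.1
58 14 0.7 1.7
post end: tz max 37.543249795683586 tx -6.3927610611102725 5.9637454226866 ty -11.268520388911242 3.0800239818901787
12 -6.4 5.4 -11.3
16 -6.4 6.0 -10.4
20 -6.3 5.9 -10.3
24 -6.3 5.8 -10.5
28 -6.2 5.8 -10.9
32 -6.2 5.8 -10.5
36 -6.2 5.7 -10.2
pos [446.7 341.3 115.2] yaw 174.45 wy -0.05 rows 1 | shift [ 0.    5.52 -0.21] rows 2 [ 1.000e-03  2.758e+00 -1.060e-01]
```

View pics/w18.png

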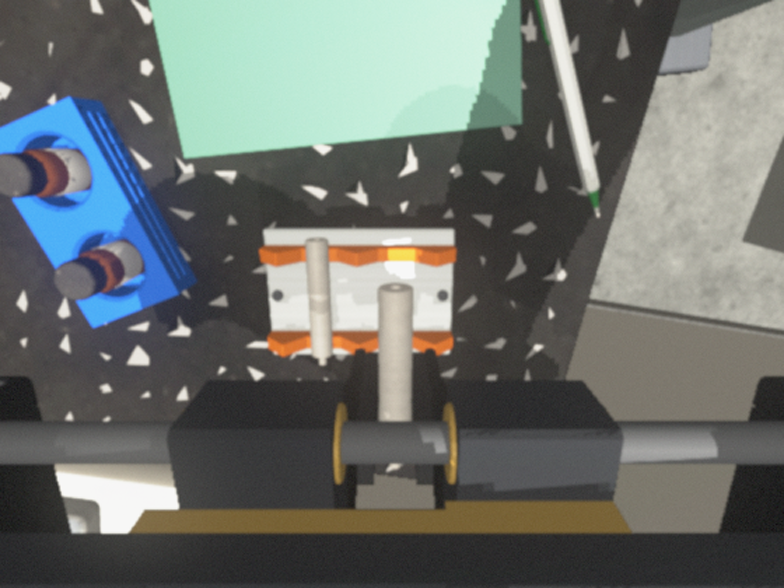

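>>> jog_arm(
  motion=[
    [-1, 0, 2.0, -0.3, 0, 0, 0],
    [-1, 0, 2.5, 0, 0, 0, 0],
    [-1, 0, 2.2, 0, 0, 0, 0],
    [-1, 0, 1.2, 0, 0, 0, 0],
    [-1, 0, 0.4, 0, 0, 0, 0],
    [-1, 0, 0, 0, 0, 0, 0],
    [-1, 0, 0, 0, 0, 0, 0],
    [-1, 0, 0, 0, 0, 0, 0],
  ],
)

```text
clock: 35.67
position: [448.3, 344.8, 33.9]
orientation: [-1.573, 0.001, 3.044]
ft_force: [0.5, -0.7, -1.1]
finger_gap: 0.141
```

>>> jog_arm(
  motion=[
    [-1, 0, 0.4, 0, 0, 0, 0],
    [-1, 0, 0, 0, 0, 0, 0],
    [-1, 0, 0, 0, 0, 0, 0],
  ],
)

```text
clock: 35.92
position: [447.7, 344.5, 29.0]
orientation: [-1.571, 0.0, 3.044]
ft_force: [-0.4, 0.4, -1.0]
finger_gap: 0.138
```

```bash
python3 - <<'E'
from seg import *
go(446.7,344.2,20,174.5); print(sensors.get_state()['ft_force'])
E
```

```text
pos [447.7 344.5  29. ] yaw 174.42 wy -0.08 rows 1 | shift [0.09 0.9  0.04] rows 1 [0.095 0.895 0.041]
[-0.38775316  0.37513965 -1.02586224]
```

>>> jog_arm(
  motion=[
    [-1, 0.07, 0.4, 0, 0, 0, 0],
    [-1, 0, 0.3, 0, 0, 0, 0],
    [-1, 0, 0, 0, 0, 0, 0],
    [-1, 0, 0, 0, 0, 0, 0],
  ],
)

```text
clock: 36.25
position: [446.8, 344.4, 21.3]
orientation: [-1.57, -0.0, 3.044]
ft_force: [0.9, -0.6, -1.1]
finger_gap: 0.141
```

>>> jog_arm(
  motion=[
    [-1, 0, 0.15, 0, 0, 0, 0],
    [-1, 0, 0.1, 0, 0, 0, 0],
    [-1, 0, 0, 0, 0, 0, 0],
    [-1, 0, 0, 0, 0, 0, 0],
  ],
)

```text
clock: 36.58
position: [447.1, 344.7, 19.7]
orientation: [-1.571, 0.0, 3.044]
ft_force: [-1.2, -1.2, 4.5]
finger_gap: 0.14
```

Contact at 19.7 mm. I'll release and rise.

>>> jog_arm(
  motion=[
    [-1, 0, -0.05, 0, 0, 0, 0],
    [-0.35, 0, 0, 0, 0, 0, 0],
    [-0.35, 0, 0, 0, 0, 0, 0],
    [-0.35, 0, 0, 0, 0, 0, 0],
    [-0.35, 0, 0, 0, 0, 0, 0],
    [-0.35, 0, -1, 0, 0, 0, 0],
    [-0.35, 0, -3, 0, 0, 0, 0],
    [-0.35, 0, -3.5, 0, 0, 0, 0],
    [-0.35, 0, -3.5, 0, 0, 0, 0],
    [0, 0, -2, 0, 0, 0, 0],
    [0, 0, 0, 0, 0, 0, 0],
  ],
)

```text
clock: 37.5
position: [449.4, 347.0, 156.3]
orientation: [-1.58, 0.008, 3.045]
ft_force: [0.2, -0.1, 0.3]
finger_gap: 0.404
```

```bash
python3 - <<'E'
from seg import *
c=cam('wrist'); save(c,'w19.png',None,1.4); s=c['s']; print(s['finger_gap'],s['clock'])
P=pts(c)
m=box(P,420,465,290,400,22.5,35); m=comp(m); rect(P,m,'post'); rect(P,comp(box(P,470,520,290,400,23,35)),'other post')
go(430.5,100,150,196.8); 
E
```

```text
0.40420613081736795 37.5
post 1027 c 447.5 345.4 wh 75.7 12.3 ang 83.49 z [24.1 28.2 30.1]
other post 1050 c 490.5 340.5 wh 75.5 12.7 ang 84.58 z [24.  28.1 30.1]
pos [448.1 345.9 153.4] yaw 174.44 wy -22.36 rows 4 | shift [ 8.79  0.34 23.03] rows 8 [1.099 0.042 2.879]
```

View pics/w19.png

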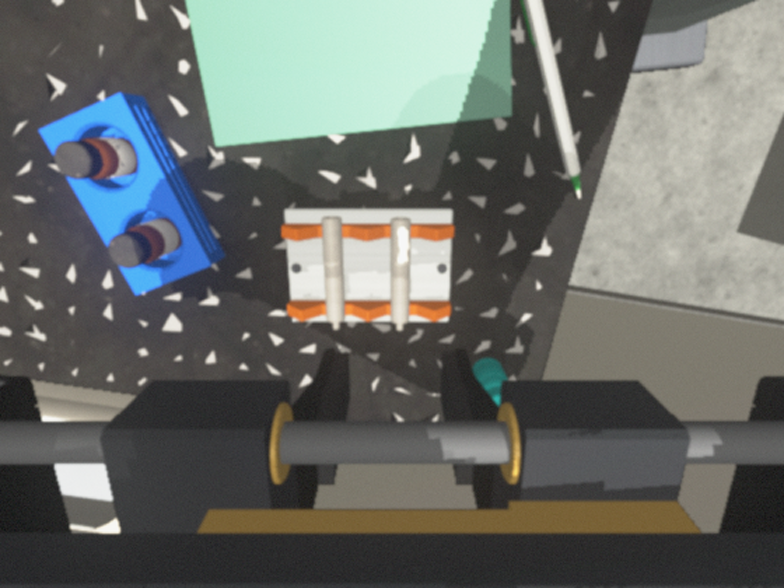

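>>> jog_arm(
  motion=[
    [0.2, 0, 0, 0, 0, -5.6, 0],
    [0.2, 0, 0, 0, 0, -5.6, 0],
    [0.2, 0, 0, 0, 0, -5.6, 0],
    [0.2, 0, 0, 0, 0, -5.6, 0],
    [0.2, 1.12, 0.2, 3.1, 0, 0, 0],
    [0.2, 1.12, 0.2, 3.1, 0, 0, 0],
    [0.2, 1.12, 0.2, 3.1, 0, 0, 0],
    [0.2, 1.12, 0.2, 3.1, 0, 0, 0],
    [0.2, 1.12, 0.2, 3.1, 0, 0, 0],
    [0.2, 1.12, 0.2, 3.1, 0, 0, 0],
    [0.2, 1.12, 0.2, 3.1, 0, 0, 0],
    [0.2, 1.12, 0.2, 3.1, 0, 0, 0],
    [0.2, 1.12, 0.2, 3.1, 0, 0, 0],
    [0.2, 1.12, 0.2, 3.1, 0, 0, 0],
    [0.2, 0, 0, 0, 0, 0, 0],
    [0.2, 0, 0, 0, 0, 0, 0],
  ],
)

```text
clock: 38.88
position: [428.4, 13.8, 128.9]
orientation: [-1.571, -0.002, -2.852]
ft_force: [-0.1, -0.1, 0.3]
finger_gap: 0.6
```

```bash
python3 - <<'E'
from seg import *
c=cam('wrist'); save(c,'w20.png',None,1.4); s=c['s']; print(s['finger_gap'],s['clock'])
P=pts(c)
rect(P,comp(box(P,400,470,-20,60,46,70)),'vw')
go(430.4,17.2,28,196.8)
E
```

```text
0.6004083783675866 38.8833
vw 598 c 430.6 17.8 wh 19.9 19.9 ang 16.46 z [47.1 54.5 55.8]
pos [429.   14.8 129.2] yaw -163.27 wy -0.07 rows 1 | shift [-0.2  10.12 -0.19] rows 3 [-0.066  3.374 -0.063]
```

View pics/w20.png

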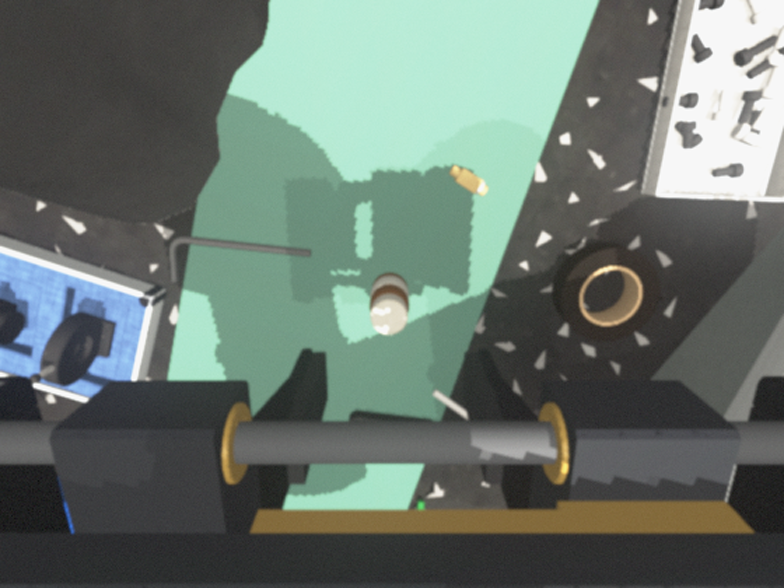

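>>> jog_arm(
  motion=[
    [0.2, -0.22, 0.5, -0.22, 0, 0, 0],
    [0.2, 0, 2.4, 0, 0, 0, 0],
    [0.2, 0, 2.4, 0, 0, 0, 0],
    [0.2, 0, 2.4, 0, 0, 0, 0],
    [0.2, 0, 1.7, 0, 0, 0, 0],
    [0.2, 0, 0.6, 0, 0, 0, 0],
    [0.2, 0, 0, 0, 0, 0, 0],
    [-1, 0, 0, 0, 0, 0, 0],
    [-1, 0, 0, 0, 0, 0, 0],
    [-1, 0, 0, 0, 0, 0, 0],
    [-1, 0, 0, 0, 0, 0, 0],
    [-1, 0, 0, 0, 0, 0, 0],
    [-1, 0, 0, 0, 0, 0, 0],
    [-1, 0, 0, 0, 0, 0, 0],
    [-1, 0, 0, 0, 0, 0, 0],
    [-1, 0, 0, 0, 0, 0, 0],
  ],
  force=15,
)

```text
clock: 40.27
position: [431.3, 18.2, 30.1]
orientation: [-1.571, 0.001, -2.848]
ft_force: [-1.2, 0.2, 5.0]
finger_gap: 0.261
```

```bash
python3 - <<'E'
from seg import *
s=sensors.get_state(); print(s['finger_gap'],s['ft_force'])
go(391,-315,130,196.8,pos=np.array([430,17,130.]),psi0=196.8)
E
```

```text
0.260611610619714 [-1.15853617  0.23332337  4.95007586]
pos [430.  17. 130.] yaw 196.8 wy -0.0 rows 0 | shift [13.33 -0.   30.66] rows 10 [ 1.333 -0.     3.066]
```

The vial is gripped. A straight yaw of 197° would leave the body only about 7 mm from the enclosure at the white rack. So I'll turn to yaw 225° before crossing.

>>> jog_arm(
  motion=[
    [-1, 0, -0.3, 0, 0, 0, 0],
    [-1, 0, -1.0, 0, 0, 0, 0],
    [-1, 0, -2.0, 0, 0, 0, 0],
    [-1, 0, -2.4, 0, 0, 0, 0],
    [-1, 0, -2.4, 0, 0, 0, 0],
    [-1, 0, -2.1, 0, 0, 0, 0],
    [-1, 0, 0, 0, 0, -5.64, 0],
    [-1, 0, 0, 0, 0, -5.64, 0],
    [-1, 0, 0, 0, 0, -5.64, 0],
    [-1, 0, 0, 0, 0, -5.64, 0],
    [-1, 0, 0, 0, 0, -5.64, 0],
    [-1, 0, 0, 0, 0, 0, 0],
  ],
)

```text
clock: 41.27
position: [430.6, 18.1, 131.4]
orientation: [-1.571, -0.001, -2.354]
ft_force: [0.1, -0.3, -0.3]
finger_gap: 0.255
```

>>> jog_arm(
  motion=[
    [-1, 1.3, 0, 1.0, 0, 0, 0],
    [-1, 2.4, 0, 1.88, 0, 0, 0],
    [-1, 2.4, 0, 1.88, 0, 0, 0],
    [-1, 2.4, 0, 1.88, 0, 0, 0],
    [-1, 2.4, 0, 1.88, 0, 0, 0],
    [-1, 2.4, 0, 1.88, 0, 0, 0],
    [-1, 2.4, 0, 1.88, 0, 0, 0],
    [-1, 2.4, 0, 1.88, 0, 0, 0],
    [-1, 2.4, 0, 1.88, 0, 0, 0],
    [-1, 2.4, 0, 1.88, 0, 0, 0],
    [-1, 2.0, 0, 1.6, 0, 0, 0],
    [-1, 0.9, 0, 0.7, 0, 0, 0],
    [-1, 0, 0, 0, 0, 0, 0],
    [-1, 0, 0, 0, 0, 0, 0],
  ],
)

```text
clock: 42.43
position: [391.1, -307.2, 131.2]
orientation: [-1.572, -0.0, -2.359]
ft_force: [0.2, -0.6, 0.0]
finger_gap: 0.26
```

```bash
python3 - <<'E'
from seg import *
c=cam('wrist'); save(c,'w21.png',None,1.4); s=c['s']; print(s['finger_gap'],s['clock'],s['q'])
P=pts(c)
rect(P,comp(box(P,300,480,-400,-220,20,32)),'white'); rect(P,comp(box(P,360,420,-345,-285,2,8)),'well floor'); rect(P,comp(box(P,340,410,-290,-240,46,70)),'rack vial')
go(391,-315,60,225)
E
```

```text
0.26003683401095695 42.4333 [-3.38938957e-01  2.61647210e-01 -4.28561474e-01 -5.55762644e-04
 -8.81712797e-01  1.12222590e+00]
white 4012 c 383.0 -288.6 wh 56.9 110.3 ang 17.28 z [21.7 26.4 27.9]
well floor 1145 c 389.0 -312.8 wh 34.3 33.5 ang 9.17 z [3.1 4.5 6.6]
rack vial 5 c 378.0 -271.7 wh 0.4 0.2 ang 46.1 z [47.4 50.4 53.9]
pos [ 391.2 -306.6  131.3] yaw -135.05 wy -0.05 rows 1 | shift [0.61 7.13 0.58] rows 3 [0.203 2.377 0.192]
```

View pics/w21.png

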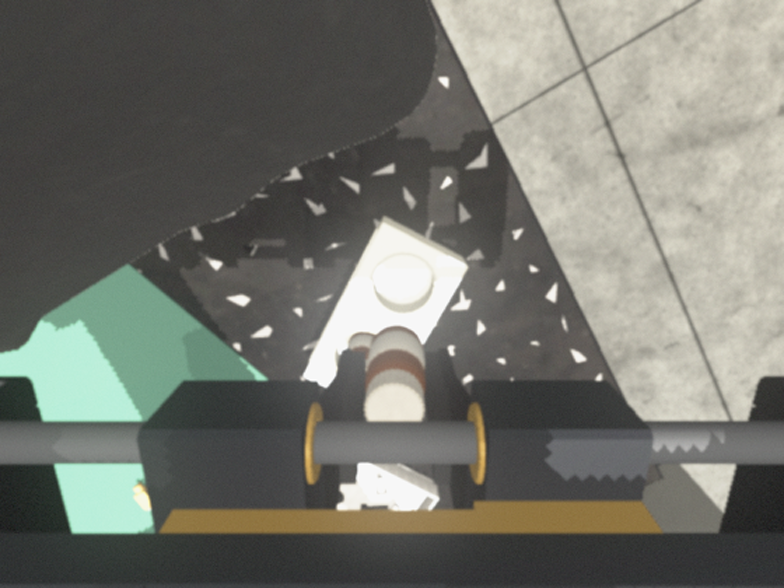

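>>> jog_arm(
  motion=[
    [-1, 0.58, 0, 0.54, 0, 0, 0],
    [-1, 0, 2.0, 0, 0, 0, 0],
    [-1, 0, 2.2, 0, 0, 0, 0],
    [-1, 0, 2.2, 0, 0, 0, 0],
    [-1, 0, 1.6, 0, 0, 0, 0],
    [-1, 0, 0.8, 0, 0, 0, 0],
    [-1, 0, 0.4, 0, 0, 0, 0],
    [-1, 0, 0, 0, 0, 0, 0],
    [-1, 0, 0, 0, 0, 0, 0],
    [-1, 0, 0, 0, 0, 0, 0],
  ],
)

```text
clock: 43.32
position: [392.3, -315.5, 40.7]
orientation: [-1.569, 0.001, -2.355]
ft_force: [0.1, -0.4, 0.4]
finger_gap: 0.258
```

>>> jog_arm(
  motion=[
    [-1, 0, 0.2, 0, 0, 0, 0],
    [-1, 0, 0, 0, 0, 0, 0],
    [-1, 0, 0, 0, 0, 0, 0],
  ],
)

```text
clock: 43.57
position: [391.5, -315.3, 38.0]
orientation: [-1.57, 0.0, -2.356]
ft_force: [0.3, -0.1, -0.3]
finger_gap: 0.263
```

```bash
python3 - <<'E'
from seg import *
go(390.9,-314.5,32.5,225); print(sensors.get_state()['ft_force'])
E
```

```text
pos [ 391.5 -315.3   38. ] yaw -134.98 wy 0.02 rows 1 | shift [-0.02  0.55 -0.09] rows 1 [-0.015  0.553 -0.094]
[ 0.26194257 -0.06170537 -0.27871108]
```

>>> jog_arm(
  motion=[
    [-1, 0, 0.25, -0.08, 0, 0, 0],
    [-1, 0, 0.15, 0, 0, 0, 0],
    [-1, 0, 0.1, 0, 0, 0, 0],
    [-1, 0, 0, 0, 0, 0, 0],
    [-1, 0, 0, 0, 0, 0, 0],
  ],
)

```text
clock: 43.98
position: [390.7, -314.6, 32.5]
orientation: [-1.571, -0.0, -2.356]
ft_force: [0.1, -0.1, -0.0]
finger_gap: 0.259
```

>>> jog_arm(
  motion=[
    [-1, 0, 0.1, 0, 0, 0, 0],
    [-1, 0, 0, 0, 0, 0, 0],
    [-1, 0, 0, 0, 0, 0, 0],
  ],
)

```text
clock: 44.23
position: [391.0, -314.8, 32.1]
orientation: [-1.57, -0.0, -2.355]
ft_force: [-1.2, -0.5, 3.1]
finger_gap: 0.26
```

Floor contact felt. I'll release and rise.

>>> jog_arm(
  motion=[
    [-0.1, 0, 0, 0, 0, 0, 0],
    [-0.1, 0, 0, 0, 0, 0, 0],
    [-0.1, 0, 0, 0, 0, 0, 0],
    [-0.1, 0, 0, 0, 0, 0, 0],
    [-0.1, 0, -0.5, 0, 0, 0, 0],
    [-0.1, 0, -2, 0, 0, 0, 0],
    [-0.1, 0, -3, 0, 0, 0, 0],
    [-0.1, 0, -3, 0, 0, 0, 0],
    [-0.1, 0, -3, 0, 0, 0, 0],
    [-0.1, 0, -3, 0, 0, 0, 0],
    [-0.1, 0, 0, 0, 0, 0, 0],
    [-0.1, 0, 0, 0, 0, 0, 0],
  ],
)

```text
clock: 45.23
position: [391.8, -315.0, 178.9]
orientation: [-1.566, 0.002, -2.356]
ft_force: [-0.5, -0.4, -0.6]
finger_gap: 0.45
```

```bash
python3 - <<'E'
from seg import *
c=cam('wrist'); save(c,'w22.png',None,1.4); s=c['s']; print(s['finger_gap'],s['clock'],s['position'],s['ft_force'])
P=pts(c)
rect(P,comp(box(P,300,480,-400,-220,20,32)),'white'); rect(P,comp(box(P,360,430,-345,-285,46,70)),'vw'); rect(P,comp(box(P,340,410,-285,-240,46,70)),'rack vial')
c=cam('top'); save(c,'top9.png',(140,120,420,280),2.8)
P=pts(c)
rect(P,comp(box(P,560,640,60,150,20,75)),'iris'); rect(P,comp(box(P,638,690,60,150,20,75)),'lens')
rect(P,comp(box(P,580,660,220,285,40,70)),'vb')
E
```

```text
0.4500623049289447 45.2333 [ 391.75988436 -314.97370069  178.87297769] [-0.51154597 -0.4454798  -0.60214409]
white 3727 c 382.7 -288.2 wh 57.0 110.9 ang 17.2 z [22.7 26.4 27.9]
vw 438 c 390.2 -315.7 wh 19.7 19.5 ang 2.49 z [48.  56.5 57.8]
rack vial 412 c 374.6 -263.1 wh 19.1 20.0 ang 44.5 z [47.  56.4 57.9]
iris 59 c 602.9 102.5 wh 42.8 11.7 ang 85.96 z [21.2 43.2 59.3]
lens 56 c 655.1 101.5 wh 29.3 22.1 ang 88.51 z [21.9 31.  39. ]
vb 39 c 612.9 254.4 wh 17.8 19.2 ang 84.08 z [41.8 55.6 61.2]
```

View pics/w22.png

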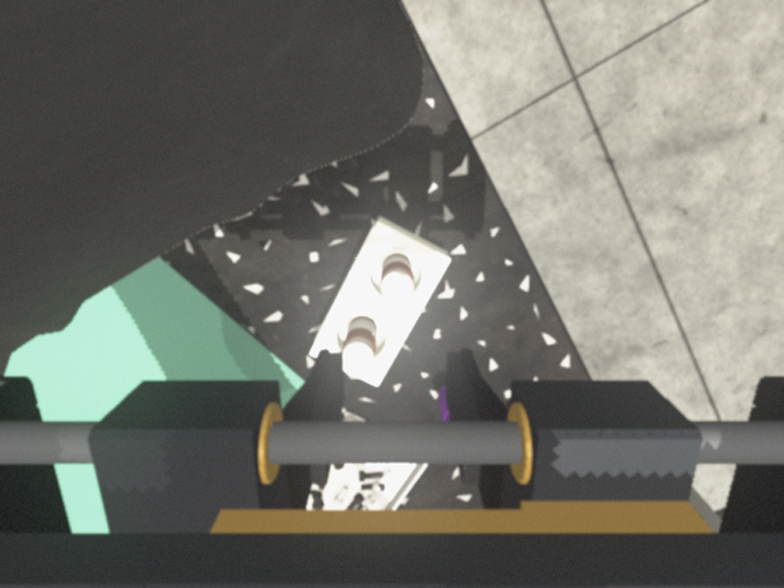

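View pics/top9.png

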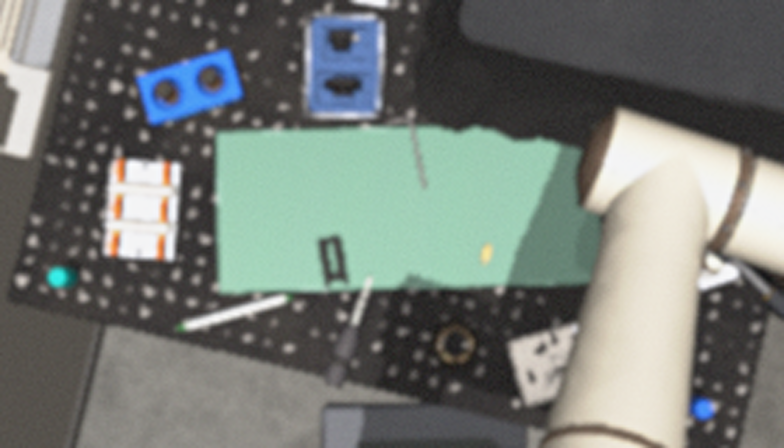

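The last views show both white-capped vials in the white rack at (396,275) and (360,340). From above, the mat is clear of parts, and the case, blue rack and post rack are all filled. The arm is clear of everything, so I'm handing in.

```bash
python3 - <<'E'
from h import *
print(robot.hand_in()); print(sensors.get_state()['clock'])
E
```

```text
the job is handed in; nothing more can be done
None
the job is handed in; nothing more can be done
```

All five parts are put away and the job is handed in, at about 45 s of the 131 s allowed; the simulator gives no verdict.

| Part | Where it ended up | Last measurement |
|---|---|---|
| White-capped vial | free well of the white rack | within about 2 mm of the well centre, top at 56.5 mm |
| Black-capped vial | free well of the blue rack | within about 1 mm of the well centre, top at 56.5 mm |
| Iris | long pocket of the case | about 1.5 mm off in x, square to about 0.5° |
| Lens mount | short pocket of the case | about 1 mm off in x, square to about 0.5° |
| Steel post | free lane of the post rack | same height as its neighbour, within about 3 mm, tilted about 1° |

- **Lens mount:** it stood too close to the enclosure to grip across its thickness. I first shifted it about 50 mm towards the robot, gripped across its width, then regripped it and placed it.
- **White-capped vial:** I turned the gripper for the placement at the white rack to keep clear of the enclosure.
- **Check that disagreed:** the overhead camera put the case parts and the black-capped vial about 4 mm nearer the robot than the wrist camera did. It was about 3 mm off in the same way at the start and has only about 3.3 mm per pixel, so I relied on the wrist readings. Either reading is within tolerance.
- **Touchdowns:** no check failed. For the iris I felt no clear contact before release, but its ring top measured about 50 mm afterwards, as expected when seated.

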